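# Unload the sprung gluing jig

### The arm

A 6-joint arm with a two-finger parallel gripper is mounted at the origin on a cart in front of the work surface, level with it; the furniture and walls round the work are solid. World frame = base frame: x ahead of the robot, y to its left, z up, the work surface at z = 0. Lengths are in mm, angles in rad, forces in N, time in s.
With the tool pointing down it reaches from about 275 to 1000 mm from the base axis. Payload 8.4 kg.
Tool frame: the origin (TCP) lies at the very end of the fingers, on their centre line; the grasp point (between the pads) lies 19 mm behind it (r.pinch_z is the distance from the TCP to the grasp point, in mm); z points along the fingers, y is the direction in which the jaws open and shut (so a half turn about z gives the same grasp; the last joint's range is limited). The gripper opens to 85 mm and grips with 20 to 120 N. Pads are 22 mm wide; open, the fingers measure 114 mm over their backs; the gripper's body (76 mm by 85 mm) begins 54 mm behind the grasp point. The pads swing forward as they close: fully open they stand 13 mm farther back than shut.
Start: joints at [-1.189, 0.353, 1.633, -0, 1.155, -0.002], TCP at [234.028, -579.533, 196.081] pointing down, gripper open.
Joint ranges: [-2.63, 2.63], [-0.92, 2.1], [0.06, 2.66], [-1.3, 4.44], [0, 2.69], [-3.02, 3.02]. Speed limits (rad/s): [2.22, 2.22, 2.79, 3.14, 3.14, 3.14].

### API

Orientations are given as [roll, pitch, yaw] about the fixed x, y, z axes, in that order (R = Rz(yaw) Ry(pitch) Rx(roll)).
In Python, from rig import r, optics gives the robot as it stands.
- The arm moves only by the shell command python3 -m creep 'ROWS' [FORCE]. ROWS is JSON, a list of rows, each an object with "dp": the shift along the tool's x, y, z in mm, a list of three; "angular": the turn, a rotation vector about the tool's x, y, z in rad, a list of three; "fingers": the finger opening in mm, from 0 to 85.4. In form: [{"dp": [dx, dy, dz], "angular": [wx, wy, wz], "fingers": fingers}, ...]. A call has 1 to 5 rows; each row is the pose to reach, as a shift and turn from the pose commanded when the call began, along the tool's axes at that moment; what a row does not reach only later rows make up. A row lasts 1/12 s, in which the tool goes at most 41.7 mm and 7.16 degrees, less where a joint would pass 70% of its speed; a pose out of reach is approached as far as the arm can. A call with a gripper value outside its range is refused whole. The fingers move at their own pace and stop on an object; FORCE is the grip in N (left out, the last holds). Time passes only in rows, so rows that repeat a pose let the fingers close. It gives the time, the measured TCP pose, the force and the opening at its end, in the units of the state.
- r.sense(): the state, without advancing time (a new reading comes with each control period).
- optics.grab_frame(name): name is "scene" or "top" or "wrist"; returns the picture (384x512x3 uint8, blue, green, red); there is no depth.
- optics.camera_params(name): a dict with "fx", "fy", "cx", "cy" (pixels), "eye" and "rotation" of the camera in the world; the wrist camera has in their place "T_tool_cam" (4x4, takes a point from camera to tool coordinates, whose origin is the TCP and whose axes are the flange's). Camera axes: x right, y up, looking along -z (the intrinsics and any distortion apply to the point x, -y, -z); pixel columns grow to the right and rows downward; lengths in mm; the calibration is good to about 2 mm. A picture is of the moment at which its call begins: read the wrist's pose just before it. camera_params takes no time and is no camera call.
- r.sign_off(): hands the job in, once; it reports no verdict.
The state is a dict: "clock": time; "qpos": joint angles; "qvel": joint speeds; "joint_efforts": joint torques, N m; "eef_pos": TCP position; "tcp_rot": TCP orientation; "contact_force": force on the tool from outside, world axes, zero at the start; "wrist_torque": the same for the moment, N m; "opening": opening from 0.0 (shut) to 1.0 (fully open).
Only numpy, scipy, OpenCV 4.12 (cv2) and the standard library are available. Lean on these libraries where they do the work, as an engineer would, in place of code of your own. Each camera call takes 0.05 s, during which the arm holds its last target.

### The job

Unload the gluing jig: press its red safety cap firmly down, keep it pressed while you turn it anticlockwise as far as it goes, then take it off and put it on the bench. Lift the aluminium press plate straight up and level off its two dowels and lay it flat on the bench, hub upwards, away from the jig. Then lay every plywood panel flat on the white foam slab, none on top of another, and leave the glue bottle and the sanding block where they are.

Things in the scene. Friction and masses are not known exactly. Their poses are not given: they have to be found in the camera images.
- jig: Fixed plywood gluing jig; base 156 (own x) x 182 (own y) x 18 mm, origin centre of underside, on the bench. Rails along own y at own x -45 and +45 mm (tops 30 mm above bench) carry the panels. Side blocks at own y -81 and +81 mm (tops 40.5 mm) carry the press plate; from the middle of each rises a steel dowel 10 mm thick, up to 70.5 mm.
- jig_post (a point): Top centre of the steel post in the jig's middle, 28 mm thick, 81.5 mm above the bench, with two lugs near its top (48 mm over both, along the jig's x) that hold the cap, and a sprung brass plunger (18 mm thick) in its top that rises to 95 mm once the cap is off.
- cap_knob (a point): Middle of the round grip knob of the red press-and-turn cap. Cap: ribbed drum 62 mm in diameter, 26 mm high; on it a round ribbed knob 34 mm in diameter, 24 mm high, to be gripped from above. This point is 38 mm above the cap's underside, 12 mm below the knob's top, 12 mm above the drum's top. Own z up. In place the underside is 72 mm above the bench.
- cap: The same cap, origin centre of its underside; its own x starts along the jig's x. A spring pushes it up (6 N), a step stops it turning. Press it down over 7.5 mm (12 N; it bottoms at 10 mm, 14 N), hold, turn it anticlockwise seen from above 80 degrees (72 to 88), to a stop, let it rise: it comes up about 3 mm and lifts straight off. It overhangs the plate's hub, so the plate cannot come off first.
- plate_hub (a point): Middle of the round black grip hub (60 mm across, 12 mm high) in the centre of the aluminium press plate, 150 (own x) x 178 (own y) x 8 mm, about 0.35 kg; 14 mm above the plate's underside. Grip it from outside; the post stands inside it. In place the underside is 40.5 mm above the bench, on two dowels (1.2 mm play) that end 30 mm above it; raised 60 mm it clears the post.
- panel1_mid (a point): Centre of a six-sided plywood panel, 58 mm across its two straight parallel edges (along own x, grip there; each edge is 33 mm long), 63 mm long along own y (pointed ends), 9 mm thick; it starts flat on a rail of the jig, under the press plate, its own x within 5 degrees of the jig's x. May be absent.
- panel2_mid (a point): Centre of another such panel. May be absent.
- panel3_mid (a point): Centre of another such panel. May be absent.
- panel4_mid (a point): Centre of another such panel. May be absent.
- slab: White polystyrene slab, loose on the bench, 134 (own x) x 201 (own y) x 18 mm, 0.15 kg; origin at the centre of its underside. Four panels fit on it two by two, about 80 mm apart along its x and 110 mm along its y, each with its gripped edges facing along the slab's y; a few millimetres may stick out over its edge.
- bench_corner (a point): Right-hand corner of the bench top (fixed). The top narrows to it: it reaches right to y = 0.15 at x = 0.20, y = 0 at x = 0.35, y = -0.10 at x = 0.45 to 0.50, y = 0 at x = 0.60, y = 0.10 at x = 0.70; left it goes beyond y = 0.6.
- glue_bottle: White glue bottle with a red tip, 58 mm thick, 176 mm high, bystander; origin at its foot.
- sanding_block: Brown sanding block 61 x 100 x 31 mm, bystander; origin at the centre of its underside.
There are look-alikes about, which are no part of the job. What is meant by the cap is not black, and is the smaller of those in its own colour.

How it is judged:
By the outcome, as a careful person would: the job done as asked, in the order asked, and still so for the second after the job is handed in, with the robot touching nothing.
Of panel1, panel2, panel3, panel4 only 3 to 4 are there at a start; the rules pass over those that are not, and their reading is None.
At some moment in a run one of slab may be knocked a few centimetres aside while the robot is not near it.
Once in a run the grip may slacken for a moment while it holds something.
It also fails if it takes over 208 s, if anything falls off the work surface, if the arm or the gripper's body presses on something with over 40 N, if the wrist force passes 120 N, or if a joint passes its speed limit or range.

## Working session

There is one attempt and no reset: what is moved stays moved. The work goes in short steps, Python scripts to look and compute and a shell command to move; the robot and the scene stay as the last step left them, time stands still between calls to the robot, and variables do not carry over. Pictures are saved under pics/ and viewed, and the job is handed in when it is done.

```bash
ls; mkdir -p pics
cat > h.py <<'E'
import numpy as np, cv2
from rig import r, optics
def save(n,tag):
    im=optics.grab_frame(n); cv2.imwrite(f'pics/{tag}.png',im); return im
E
python3 - <<'E'
from h import *
s=r.sense(); print({k:(np.round(v,3).tolist()) for k,v in s.items()})
for n in ['scene','top','wrist']:
    save(n,n+'0'); print(n,optics.camera_params(n))
print(r.pinch_z,[a for a in dir(r) if a[0]!='_'])
E
```

```text
pics
{'clock': 0.0, 'qpos': [-1.189, 0.354, 1.634, -0.0, 1.155, -0.002], 'qvel': [-0.0, 0.0, 0.0, 0.001, -0.0, -0.002], 'joint_efforts': [-0.003, -60.526, -34.207, -0.0, 0.009, 0.0], 'eef_pos': [233.818, -579.037, 195.355], 'tcp_rot': [-3.14, 0.0, 0.384], 'contact_force': [0.363, -0.214, -0.37], 'wrist_torque': [0.023, -0.067, 0.013], 'opening': 1.003}
scene {'fx': 376.2940308269266, 'fy': 376.2940308269266, 'cx': 252.59099946033518, 'cy': 188.71574963955277, 'eye': array([-327.18516882,  772.24587705,  580.50799359]), 'rotation': array([ 1.13820668,  0.01070499, -2.18539264])}
top {'fx': 455.7219002030708, 'fy': 455.7219002030708, 'cx': 257.1459446340099, 'cy': 187.32902774556794, 'eye': array([ 341.85742584,  206.32218878, 1634.97801491]), 'rotation': array([ 0.11670315, -0.01132197, -1.5584351 ])}
wrist {'fx': 280.1858706394513, 'fy': 280.1858706394513, 'cx': 257.5283781234008, 'cy': 192.86326246907595, 'T_tool_cam': array([[ 8.02469741e-04,  9.57242176e-01,  2.89286663e-01,
         7.38892024e+01],
       [ 9.99999079e-01, -1.08478829e-03,  8.15578901e-04,
         4.64942127e-01],
       [ 1.09452130e-03,  2.89285742e-01, -9.57242165e-01,
        -1.78507584e+02],
       [ 0.00000000e+00,  0.00000000e+00,  0.00000000e+00,
         1.00000000e+00]])}
18.700000000000003 ['MotionError', 'pinch_z', 'sense', 'sign_off']
```

View pics/top0.png

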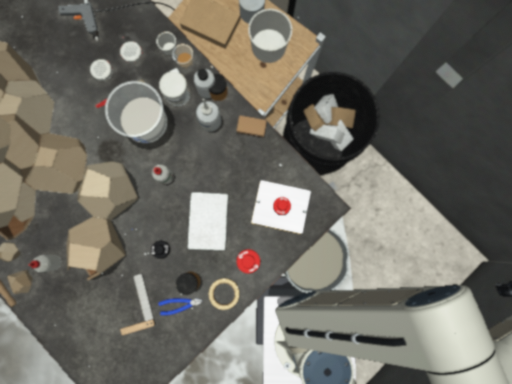

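View pics/scene0.png

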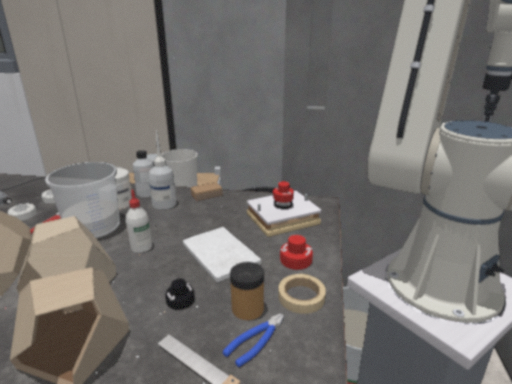

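```bash
cat >> h.py <<'E'
from scipy.spatial.transform import Rotation as Ro
def cam(n,s=None):
    p=optics.camera_params(n)
    if n=='wrist':
        T=np.eye(4); T[:3,:3]=Ro.from_euler('xyz',s['tcp_rot']).as_matrix(); T[:3,3]=s['eef_pos']
        M=T@p['T_tool_cam']; return p,M[:3,:3],M[:3,3]
    return p,Ro.from_euler('xyz',p['rotation']).as_matrix(),np.array(p['eye'])
def ray(n,uv,s=None):
    p,R,e=cam(n,s); uv=np.atleast_2d(np.array(uv,float))
    d=np.c_[(uv[:,0]-p['cx'])/p['fx'],-(uv[:,1]-p['cy'])/p['fy'],-np.ones(len(uv))]
    return e,d@R.T
def onz(n,uv,z,s=None):
    e,d=ray(n,uv,s); return e+d*((z-e[2])/d[:,2])[:,None]
def proj(n,P,s=None):
    p,R,e=cam(n,s); q=(np.atleast_2d(P)-e)@R
    return np.c_[p['cx']+p['fx']*q[:,0]/-q[:,2],p['cy']-p['fy']*q[:,1]/-q[:,2]]
def tri(obs):  # [(n,uv,s)]
    A=np.zeros((3,3));b=np.zeros(3)
    for n,uv,s in obs:
        e,d=ray(n,uv,s); d=d[0]/np.linalg.norm(d[0]); M=np.eye(3)-np.outer(d,d); A+=M;b+=M@e
    return np.linalg.solve(A,b)
def blobs(mask,amin=30):
    n,l,st,c=cv2.connectedComponentsWithStats(mask.astype(np.uint8))
    return [(st[i].tolist(),c[i].round(1).tolist()) for i in range(1,n) if st[i][4]>amin]
def crop(im,x0,y0,x1,y1,k,tag):
    cv2.imwrite(f'pics/{tag}.png',cv2.resize(im[y0:y1,x0:x1],None,fx=k,fy=k,interpolation=cv2.INTER_CUBIC))
def red(im):
    h=cv2.cvtColor(im,cv2.COLOR_BGR2HSV); return ((h[...,0]<10)|(h[...,0]>170))&(h[...,1]>140)&(h[...,2]>60)
E
python3 - <<'E'
from h import *
t=cv2.imread('pics/top0.png'); sc=cv2.imread('pics/scene0.png')
crop(t,180,170,340,290,5,'topc0'); crop(sc,150,160,350,310,4,'scc0')
print(blobs(red(t),15)); print(blobs(red(sc),15))
print(proj('top',[[450,-100,0],[350,0,0],[500,-100,0]]))
w=(t.min(2)>170)
for st,c in blobs(w,300):
    print(st,c)
for uv in [(189,193),(228,194),(225,250),(188,248),(261,180),(310,187),(305,234),(252,226)]:
    print(uv,onz('top',uv,18 if uv[0]<240 else 48).round(0))
E
```

```text
[([97, 101, 8, 6, 27], [100.8, 103.8]), ([155, 168, 6, 6, 30], [157.3, 170.5]), ([274, 199, 16, 14, 169], [281.5, 205.3]), ([237, 249, 23, 24, 338], [247.9, 260.9]), ([30, 261, 9, 7, 43], [34.1, 263.8])]
[([273, 181, 20, 21, 262], [282.4, 192.0]), ([130, 192, 9, 15, 62], [133.9, 201.5]), ([281, 235, 31, 34, 721], [296.0, 253.4])]
[[337.51348637 211.54992498]
 [309.78080692 239.17877624]
 [337.39995697 197.70947809]]
[252, 30, 34, 20, 503] [268.8, 39.8]
[160, 69, 26, 28, 534] [172.5, 83.5]
[110, 98, 53, 39, 1224] [140.3, 116.9]
[312, 121, 39, 27, 362] [334.1, 132.7]
[346, 165, 108, 94, 4158] [399.0, 216.3]
[252, 181, 59, 52, 2002] [280.7, 206.4]
[188, 193, 40, 57, 2061] [207.3, 221.0]
[336, 256, 76, 34, 1220] [374.4, 275.2]
[135, 275, 17, 46, 311] [142.8, 297.3]
[418, 295, 73, 75, 3527] [455.5, 333.7]
[212, 297, 100, 87, 4132] [257.5, 347.8]
[349, 357, 32, 27, 391] [361.4, 369.7]
[449, 360, 53, 24, 745] [478.6, 375.4]
(189, 193) [[508. 433.  18.]]
(228, 194) [[506. 294.  18.]]
(225, 250) [[308. 301.  18.]]
(188, 248) [[314. 431.  18.]]
(261, 180) [[554. 177.  48.]]
(310, 187) [[532.   5.  48.]]
(305, 234) [[367.  23.  48.]]
(252, 226) [[393. 207.  48.]]
```

View pics/topc0.png

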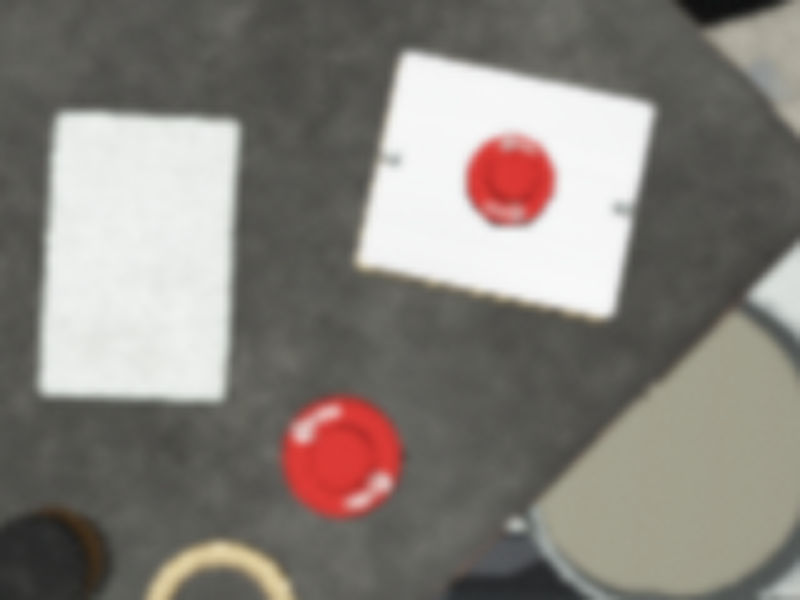

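View pics/scc0.png

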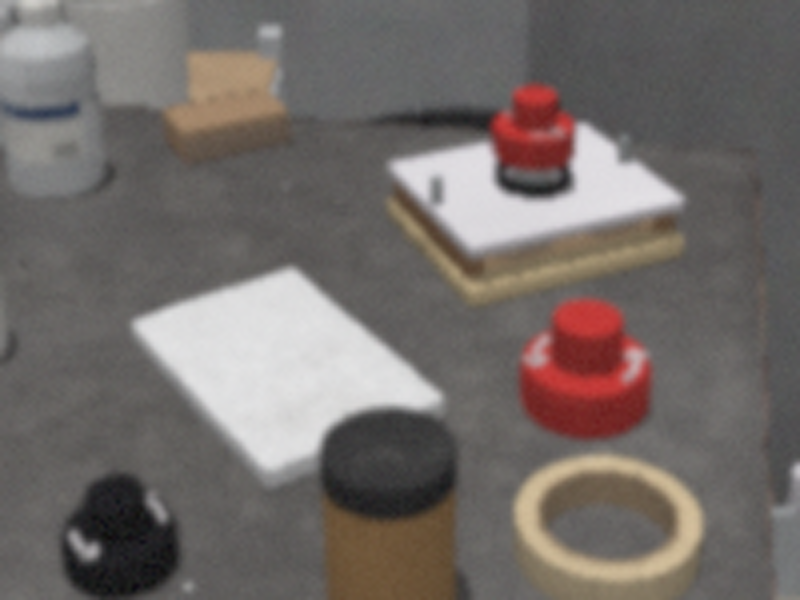

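```bash
cat > goal.py <<'E'
import sys
from h import *
# goal x y z [yawdeg]: prints tool-frame shift & rotvec from measured pose
def goal(x,y,z,yaw=None):
    s=r.sense(); R=Ro.from_euler('xyz',s['tcp_rot'])
    d=R.inv().apply(np.array([x,y,z])-s['eef_pos'])
    cy=np.degrees(s['tcp_rot'][2])
    Rt=Ro.from_euler('xyz',[np.pi,0,np.radians(cy if yaw is None else yaw)])
    w=(R.inv()*Rt).as_rotvec()
    print('clk',round(s['clock'],1),'pos',np.round(s['eef_pos'],1),'yaw',round(cy,1),'q1,q6',np.round(s['qpos'][[0,5]] if hasattr(s['qpos'],'shape') else [s['qpos'][0],s['qpos'][5]],2),'F',np.round(s['contact_force'],1),'open',round(float(s['opening']),3))
    print('dp',d.round(1),'ang',w.round(3),'rows',round(float(np.linalg.norm(d)/41.7),1),round(float(np.linalg.norm(w)/0.125),1))
if __name__=='__main__': goal(*map(float,sys.argv[1:]))
E
python3 goal.py 400 103 350 90
```

```text
clk 0.1 pos [ 233.9 -579.2  195.5] yaw 22.0 q1,q6 [-1.19 -0.  ] F [ 0.3 -0.1  0. ] open 0.998
dp [ 409.5 -570.5 -153.9] ang [-1.000e-03 -1.000e-03 -1.187e+00] rows 17.2 9.5
```

```bash
python3 -m creep '[{"dp":[0,0,-40],"angular":[0,0,0],"fingers":85},{"dp":[0,0,-80],"angular":[0,0,0],"fingers":85},{"dp":[0,0,-120],"angular":[0,0,0],"fingers":85},{"dp":[15,-20,-154],"angular":[0,0,-0.12],"fingers":85},{"dp":[35,-49,-154],"angular":[0,0,-0.24],"fingers":85}]'; python3 goal.py 400 103 350 90
```

```text
clock: 0.57
eef_pos: [249.0, -524.7, 357.0]
tcp_rot: [3.131, 0.002, 0.627]
contact_force: [0.7, 0.4, 0.3]
opening: 0.999
clk 0.6 pos [ 249.  -524.7  357. ] yaw 35.9 q1,q6 [-1.13 -0.19] F [0.7 0.4 0.3] open 0.999
dp [ 490.5 -419.8    1.5] ang [ 0.008  0.007 -0.944] rows 15.5 7.6
```

```bash
python3 -m creep '[{"dp":[31,-27,0],"angular":[0,0,-0.12],"fingers":85},{"dp":[62,-54,0],"angular":[0,0,-0.24],"fingers":85},{"dp":[93,-80,0],"angular":[0,0,-0.36],"fingers":85},{"dp":[124,-107,0],"angular":[0,0,-0.48],"fingers":85},{"dp":[155,-133,0],"angular":[0,0,-0.6],"fingers":85}]'; python3 goal.py 400 103 350 90
```

```text
clock: 0.98
eef_pos: [296.0, -320.5, 349.9]
tcp_rot: [-3.141, -0.0, 1.229]
contact_force: [1.0, 0.3, -0.4]
opening: 0.992
clk 1.0 pos [ 296.  -320.5  349.9] yaw 70.4 q1,q6 [-0.83 -0.49] F [ 1.   0.3 -0.4] open 0.992
dp [433.9 -43.9  -0. ] ang [-0.    -0.    -0.342] rows 10.5 2.7
```

```bash
python3 goal.py 400 103 350 90
```

```text
clk 1.0 pos [ 296.  -320.5  349.9] yaw 70.4 q1,q6 [-0.83 -0.49] F [ 1.   0.3 -0.4] open 0.992
dp [433.9 -43.9  -0. ] ang [-0.    -0.    -0.342] rows 10.5 2.7
```

```bash
python3 -m creep '[{"dp":[40,-4,0],"angular":[0,0,-0.11],"fingers":85},{"dp":[81,-8,0],"angular":[0,0,-0.22],"fingers":85},{"dp":[122,-12,0],"angular":[0,0,-0.342],"fingers":85},{"dp":[163,-16,0],"angular":[0,0,-0.342],"fingers":85},{"dp":[204,-20,0],"angular":[0,0,-0.342],"fingers":85}]'; python3 -m creep '[{"dp":[0,41,0],"angular":[0,0,0],"fingers":85}]'; python3 goal.py 450 103 350 90
```

```text
clock: 1.4
eef_pos: [346.5, -122.0, 350.2]
tcp_rot: [3.141, 0.0, 1.566]
contact_force: [0.8, 0.1, -0.1]
opening: 1.0
clock: 1.48
eef_pos: [384.3, -118.3, 351.0]
tcp_rot: [3.142, -0.002, 1.568]
contact_force: [0.3, -1.1, 2.0]
opening: 0.995
clk 1.5 pos [ 384.3 -118.3  351. ] yaw 89.9 q1,q6 [-0.3 -0.3] F [ 0.3 -1.1  2. ] open 0.995
dp [221.5  65.2   1.4] ang [ 0.    -0.002 -0.002] rows 5.5 0.0
```

```bash
python3 -m creep '[{"dp":[40,11,0],"angular":[0,0,0],"fingers":85},{"dp":[80,22,0],"angular":[0,0,0],"fingers":85},{"dp":[120,33,0],"angular":[0,0,0],"fingers":85},{"dp":[160,44,0],"angular":[0,0,0],"fingers":85},{"dp":[200,55,0],"angular":[0,0,0],"fingers":85}]';python3 -m creep '[{"dp":[20,10,0],"angular":[0,0,0],"fingers":85},{"dp":[20,10,0],"angular":[0,0,0],"fingers":85},{"dp":[20,10,0],"angular":[0,0,0],"fingers":85}]'
python3 - <<'E'
from h import *
s=r.sense(); im=save('wrist','w1'); np.save('w1.npy',s,allow_pickle=True)
save('top','top1'); save('scene','scene1')
print(s['eef_pos'],s['tcp_rot'],blobs(red(im),50))
E
```

```text
clock: 1.9
eef_pos: [443.7, 77.8, 350.1]
tcp_rot: [3.141, 0.0, 1.566]
contact_force: [0.5, -0.7, -0.3]
opening: 0.997
clock: 2.15
eef_pos: [453.8, 96.6, 349.6]
tcp_rot: [-3.14, 0.0, 1.568]
contact_force: [-0.2, -0.4, -0.4]
opening: 0.998
[453.79018129  96.56153801 349.59002564] [-3.14044958e+00  4.44057568e-04  1.56849634e+00] [([124, 51, 55, 55, 2125], [150.5, 78.5]), ([244, 131, 41, 42, 1163], [264.3, 151.3])]
```

View pics/w1.png

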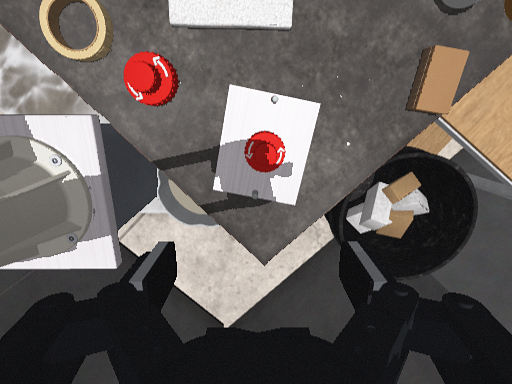

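Run:
```python
from h import *
s=np.load('w1.npy',allow_pickle=True).item(); im=cv2.imread('pics/w1.png')
for uv in [(230,85),(320,102),(296,205),(213,189)]: print(onz('wrist',uv,48.5,s).round(1))
c=onz('wrist',[(230,85),(320,102),(296,205),(213,189)],48.5,s).mean(0); print('plate c',c)
print('dowels',onz('wrist',[(275,99),(255,193)],70,s).round(1))
print('lookalike',onz('wrist',(150,78),20,s))
crop(im,200,75,330,215,4,'w1c')
```

```text
[[409.8 205.8  48.5]]
[[555.6 179.7  48.5]]
[[523.3   2.2  48.5]]
[[374.4  32.6  48.5]]
plate c [465.75964991 105.07378091  48.5       ]
dowels [[481.  183.8  70. ]
 [449.4  31.5  70. ]]
lookalike [[272.58561463 219.20130101  20.        ]]
```

View pics/w1c.png

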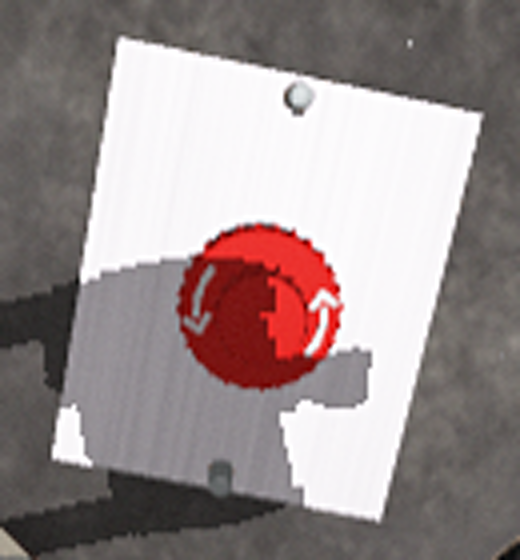

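```bash
python3 - <<'E'
from h import *
s=np.load('w1.npy',allow_pickle=True).item()
print('knobtop',onz('wrist',(265.5,153.7),122,s),'drumtop',onz('wrist',(265,151.3),98,s))
print('dowels',onz('wrist',[(274.9,97.2),(255,194)],70.5,s).round(1))
t=cv2.imread('pics/top1.png')
for st,c in blobs(red(t),100): print(st,c,onz('top',c,105))
sc=cv2.imread('pics/scene1.png')
for st,c in blobs(red(sc),100): print(st,c, tri([('scene',c,None),('wrist',(265,152),s)]))
E
python3 goal.py 465 105 200 60
```

```text
knobtop [[465.42280242 106.87753049 122.        ]] drumtop [[465.2830621  106.83524163  98.        ]]
dowels [[480.8 186.4  70.5]
 [449.4  29.9  70.5]]
[237, 249, 23, 24, 340] [247.9, 260.9] [[275.33575465 218.84787107 105.        ]]
[273, 182, 19, 20, 255] [282.2, 192.4] [466.57914041 106.14692996  90.6011962 ]
[281, 235, 31, 34, 723] [296.0, 253.3] [ 464.14052219   59.31214719 -149.25909967]
clk 2.3 pos [453.5  94.8 350. ] yaw 89.7 q1,q6 [0.2  0.21] F [ 0.9 -1.   0.6] open 0.997
dp [ 10.4  11.5 150. ] ang [-0.     0.     0.518] rows 3.6 4.1
```

```bash
python3 -m creep '[{"dp":[6,6,40],"angular":[0,0,0.12],"fingers":85},{"dp":[12,12,80],"angular":[0,0,0.24],"fingers":85},{"dp":[12,12,120],"angular":[0,0,0.36],"fingers":85},{"dp":[12,12,160],"angular":[0,0,0.48],"fingers":85},{"dp":[12,12,190],"angular":[0,0,0.52],"fingers":85}]';python3 -m creep '[{"dp":[0,0,15],"angular":[0,0,0],"fingers":85},{"dp":[0,0,15],"angular":[0,0,0],"fingers":85},{"dp":[0,0,15],"angular":[0,0,0],"fingers":85}]'; python3 goal.py 465.3 106.8 101 60
python3 - <<'E'
from h import *
s=r.sense(); im=save('wrist','w2')
E
```

```text
clock: 2.72
eef_pos: [464.5, 106.0, 157.6]
tcp_rot: [-3.14, 0.001, 1.037]
contact_force: [0.5, 0.2, -0.3]
opening: 0.992
clock: 2.97
eef_pos: [465.6, 106.5, 145.1]
tcp_rot: [-3.141, 0.001, 1.045]
contact_force: [-0.3, 0.3, 0.1]
opening: 0.998
clk 3.0 pos [465.6 106.5 145.1] yaw 59.9 q1,q6 [0.22 0.75] F [-0.3  0.3  0.1] open 0.998
dp [ 0.1 -0.4 44.1] ang [-0.001  0.001 -0.003] rows 1.1 0.0
```

View pics/w2.png

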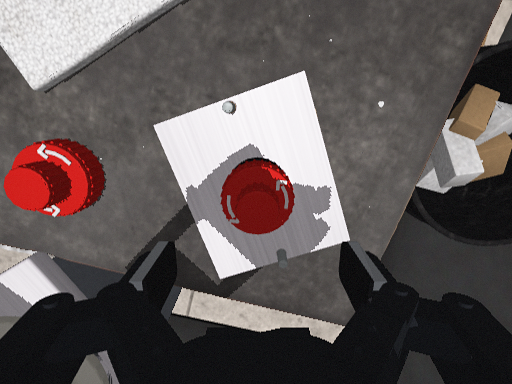

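```bash
python3 -m creep '[{"dp":[0,0,25],"angular":[0,0,0],"fingers":85},{"dp":[0,0,42],"angular":[0,0,0],"fingers":85},{"dp":[0,0,42],"angular":[0,0,0],"fingers":85},{"dp":[0,0,42],"angular":[0,0,0],"fingers":34},{"dp":[0,0,42],"angular":[0,0,0],"fingers":30}]' 100; python3 -m creep '[{"dp":[0,0,0],"angular":[0,0,0],"fingers":25},{"dp":[0,0,0],"angular":[0,0,0],"fingers":25},{"dp":[0,0,0],"angular":[0,0,0],"fingers":25},{"dp":[0,0,0],"angular":[0,0,0],"fingers":25}]' 100;python3 goal.py 465.3 106.8 101 60
```

```text
clock: 3.43
eef_pos: [467.3, 107.7, 104.9]
tcp_rot: [3.14, -0.002, 1.046]
contact_force: [-0.1, -0.8, -0.1]
opening: 0.742
clock: 3.77
eef_pos: [466.3, 107.6, 103.6]
tcp_rot: [3.141, -0.001, 1.046]
contact_force: [1.2, 0.4, 0.5]
opening: 0.29
clk 3.8 pos [466.3 107.6 103.6] yaw 59.9 q1,q6 [0.22 0.75] F [1.2 0.4 0.5] open 0.29
dp [-1.2 -0.5  2.6] ang [ 0.001 -0.001 -0.001] rows 0.1 0.0
```

Run:
```python
from h import *
im=save('wrist','w3'); sc=save('scene','s3'); crop(sc,220,120,360,240,5,'s3c')
```

```text
(no output)
```

View pics/w3.png

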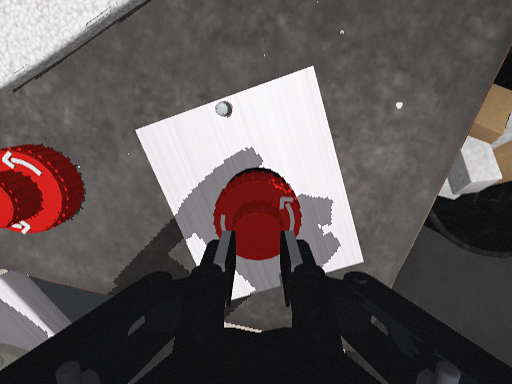

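View pics/s3c.png

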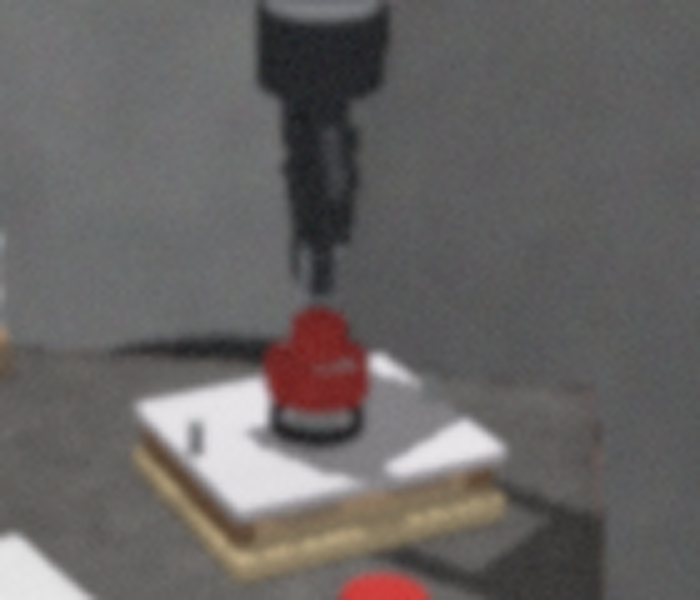

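Run:
```python
from h import *
s=r.sense()
print(proj('scene',[s['eef_pos'],[465.3,106.8,122],[465.3,106.8,72],[480.8,186.4,70.5],[449.4,29.9,70.5]]))
p,R,e=cam('wrist',s); print(e, proj('wrist',[s['eef_pos'],[465.3,106.8,122],[480.8,186.4,70.5]],s))
```

```text
[[282.64223926 188.72837145]
 [283.15030901 183.08147413]
 [282.76812744 198.05026128]
 [258.70411877 203.67529647]
 [305.03794939 193.8342961 ]]
[503.24925882 171.05812295 281.8046041 ] [[257.00792284 220.44461509]
 [256.50769079 233.53217592]
 [219.97881501 105.44819505]]
```

Run:
```python
from h import *
s=r.sense(); R=Ro.from_euler('xyz',s['tcp_rot']).as_matrix()
for d in [0,10,19,30,40]:
    for yy in (12.4,):
        P=[s['eef_pos']+R@np.array([xx,sg*yy,-d]) for xx in(-11,11) for sg in (1,-1)]
        print(d,proj('wrist',P,s).round(0).tolist())
im=cv2.imread('pics/w3.png'); crop(im,170,150,350,310,4.4,'w3c')
```

```text
0 [[275.0, 235.0], [239.0, 235.0], [275.0, 205.0], [239.0, 205.0]]
10 [[276.0, 242.0], [238.0, 242.0], [276.0, 210.0], [238.0, 210.0]]
19 [[277.0, 248.0], [237.0, 248.0], [277.0, 216.0], [237.0, 216.0]]
30 [[278.0, 257.0], [236.0, 257.0], [279.0, 223.0], [235.0, 223.0]]
40 [[279.0, 266.0], [235.0, 266.0], [280.0, 230.0], [234.0, 230.0]]
```

View pics/w3c.png

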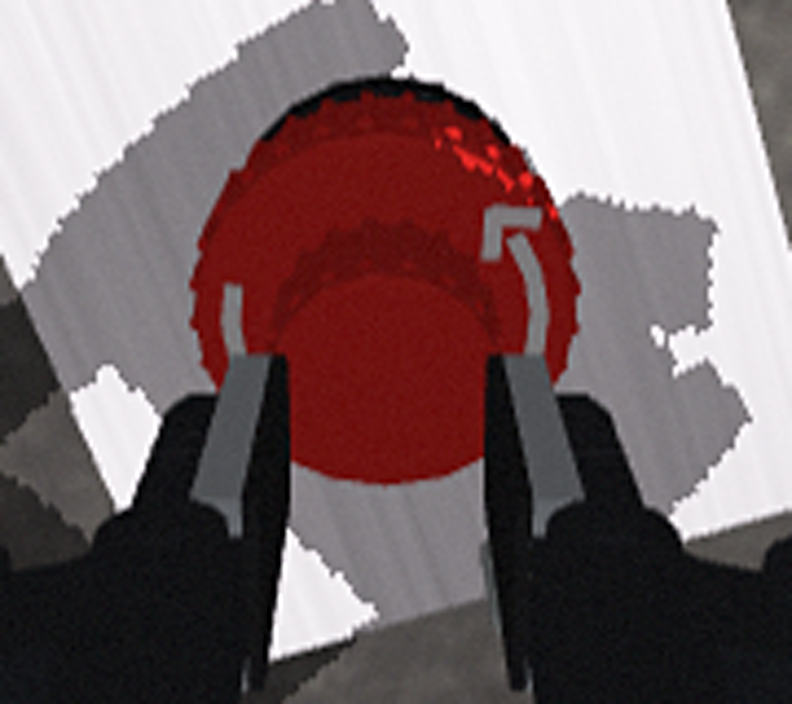

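```bash
python3 -m creep '[{"dp":[-1,0,-10],"angular":[0,0,0],"fingers":85},{"dp":[-1,0,-10],"angular":[0,0,0],"fingers":85},{"dp":[-1,0,-10],"angular":[0,0,0],"fingers":85},{"dp":[-1,0,-5],"angular":[0,0,0],"fingers":85},{"dp":[-1,0,0],"angular":[0,0,0],"fingers":85}]'; python3 -m creep '[{"dp":[0,0,10],"angular":[0,0,0],"fingers":85},{"dp":[0,0,20],"angular":[0,0,0],"fingers":85},{"dp":[0,0,20],"angular":[0,0,0],"fingers":85},{"dp":[0,0,20],"angular":[0,0,0],"fingers":85}]';python3 goal.py 465.3 106.8 70 60;  python3 - <<'E'
from h import *
im=save('wrist','w4'); sc=save('scene','s4'); crop(sc,220,120,360,240,5,'s4c')
E
```

```text
clock: 4.28
eef_pos: [465.7, 106.7, 102.9]
tcp_rot: [3.141, -0.0, 1.046]
contact_force: [-1.4, -0.7, 0.3]
opening: 0.976
clock: 4.62
eef_pos: [464.5, 106.5, 81.9]
tcp_rot: [-3.14, 0.002, 1.046]
contact_force: [0.4, 0.2, 1.1]
opening: 0.993
clk 4.6 pos [464.5 106.5  81.9] yaw 59.9 q1,q6 [0.22 0.75] F [0.4 0.2 1.1] open 0.993
dp [ 0.7  0.5 11.9] ang [-0.002  0.002 -0.001] rows 0.3 0.0
```

View pics/w4.png

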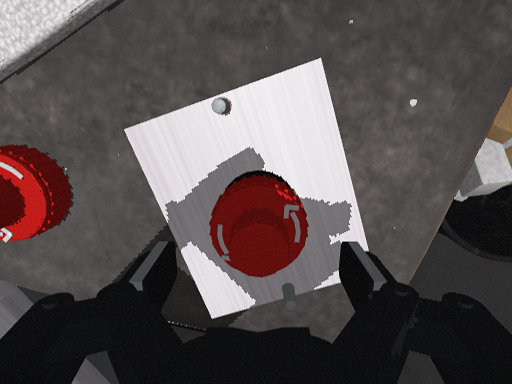

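View pics/s4c.png

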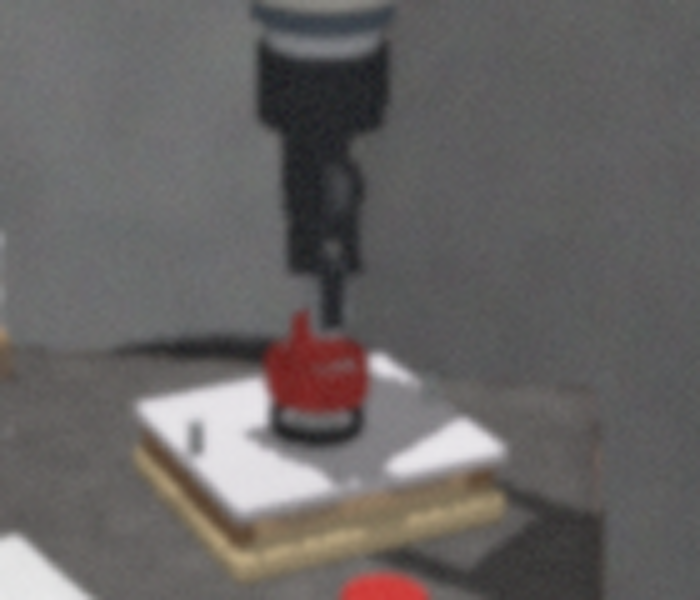

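Run:
```python
from h import *
for z in (82,95,110,120,130,140): print(z,proj('scene',[[464.5-.866*42,106.5+21,z],[464.5-.866*57,106.5+28,z]]).round(1).tolist())
```

```text
82 [[285.4, 201.3], [286.4, 203.6]]
95 [[285.5, 197.4], [286.6, 199.6]]
110 [[285.7, 192.7], [286.7, 194.9]]
120 [[285.8, 189.6], [286.8, 191.8]]
130 [[285.9, 186.5], [286.9, 188.6]]
140 [[286.0, 183.3], [287.0, 185.4]]
```

```bash
python3 -m creep '[{"dp":[0.5,0.5,8],"angular":[0,0,0],"fingers":85},{"dp":[0.5,0.5,16],"angular":[0,0,0],"fingers":85},{"dp":[0.5,0.5,16],"angular":[0,0,0],"fingers":85},{"dp":[0.5,0.5,16],"angular":[0,0,0],"fingers":60},{"dp":[0.5,0.5,16],"angular":[0,0,0],"fingers":45}]' 100;python3 -m creep '[{"dp":[0,0,0],"angular":[0,0,0],"fingers":38},{"dp":[0,0,0],"angular":[0,0,0],"fingers":32},{"dp":[0,0,0],"angular":[0,0,0],"fingers":25},{"dp":[0,0,0],"angular":[0,0,0],"fingers":25}]'
python3 - <<'E'
from h import *
im=save('wrist','w5'); sc=save('scene','s5'); crop(sc,220,120,360,240,5,'s5c'); print(r.sense()['contact_force'],r.sense()['opening'])
E
```

```text
clock: 5.13
eef_pos: [466.1, 106.9, 67.0]
tcp_rot: [-3.141, 0.0, 1.046]
contact_force: [0.6, 0.5, 1.3]
opening: 0.746
clock: 5.47
eef_pos: [466.3, 107.0, 67.5]
tcp_rot: [3.141, -0.0, 1.046]
contact_force: [-1.8, -0.2, 5.3]
opening: 0.363
[-2.35689273  0.14925436  5.81504828] 0.3609776176775683
```

View pics/w5.png

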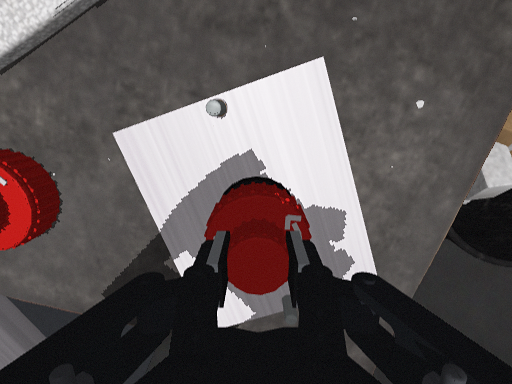

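```bash
python3 -m creep '[{"dp":[0,0,0],"angular":[0,0,0],"fingers":20},{"dp":[0,0,0],"angular":[0,0,0],"fingers":20},{"dp":[0,0,0],"angular":[0,0,0],"fingers":20},{"dp":[0,0,0],"angular":[0,0,0],"fingers":20}]' 100
```

```text
clock: 5.9
eef_pos: [466.3, 107.0, 67.5]
tcp_rot: [3.141, -0.0, 1.046]
contact_force: [-0.6, 0.4, 5.2]
opening: 0.362
```

View pics/s5c.png

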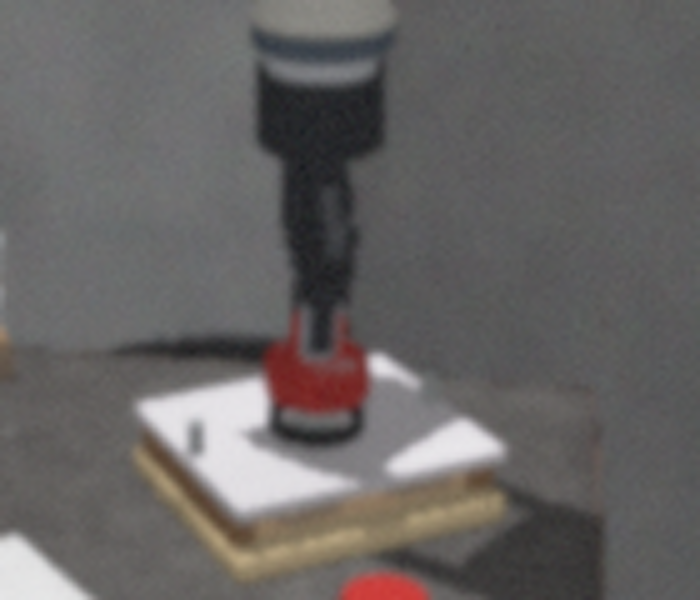

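```bash
python3 -m creep '[{"dp":[0,0,3],"angular":[0,0,0],"fingers":20},{"dp":[0,0,6],"angular":[0,0,0],"fingers":20},{"dp":[0,0,9],"angular":[0,0,0],"fingers":20},{"dp":[0,0,10],"angular":[0,0,0],"fingers":20},{"dp":[0,0,10],"angular":[0,0,0],"fingers":20}]' 110
```

```text
clock: 6.32
eef_pos: [466.5, 107.0, 58.0]
tcp_rot: [3.141, -0.0, 1.046]
contact_force: [-3.3, 0.6, 13.0]
opening: 0.358
```

```bash
python3 -m creep '[{"dp":[0,0,0.5],"angular":[0,0,-0.06],"fingers":20},{"dp":[0,0,0.5],"angular":[0,0,-0.14],"fingers":20},{"dp":[0,0,0.5],"angular":[0,0,-0.22],"fingers":20},{"dp":[0,0,0.5],"angular":[0,0,-0.3],"fingers":20},{"dp":[0,0,0.5],"angular":[0,0,-0.38],"fingers":20}]' 110; python3 -c "
from h import *
print(r.sense()['wrist_torque'])"
```

```text
clock: 6.73
eef_pos: [466.4, 107.3, 57.9]
tcp_rot: [3.141, -0.001, 1.429]
contact_force: [-5.7, 0.2, 20.0]
opening: 0.355
[ 0.19778544  1.09618834 -0.22846694]
```

```bash
python3 -m creep '[{"dp":[0,0,0],"angular":[0,0,-0.08],"fingers":20},{"dp":[0,0,0],"angular":[0,0,-0.16],"fingers":20},{"dp":[0,0,0],"angular":[0,0,-0.24],"fingers":20},{"dp":[0,0,0],"angular":[0,0,-0.32],"fingers":20},{"dp":[0,0,0],"angular":[0,0,-0.4],"fingers":20}]' 110; python3 -c "
from h import *
print(r.sense()['wrist_torque']);save('wrist','w6')"
```

```text
clock: 7.15
eef_pos: [465.5, 107.3, 57.9]
tcp_rot: [-3.141, -0.001, 1.829]
contact_force: [-10.9, 2.7, 24.0]
opening: 0.356
[ 0.27698889  1.6993546  -0.24612852]
```

View pics/w6.png

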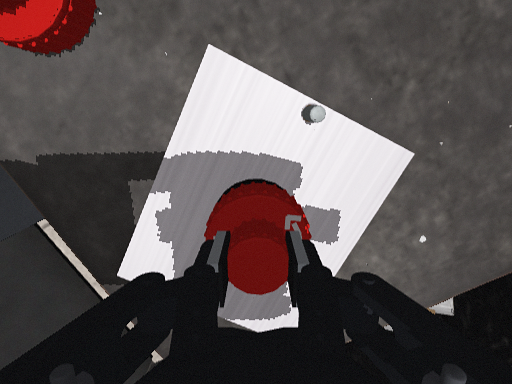

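```bash
python3 -m creep '[{"dp":[0,-1,0],"angular":[0,0,-0.08],"fingers":20},{"dp":[0,-1,0],"angular":[0,0,-0.16],"fingers":20},{"dp":[0,-1,0],"angular":[0,0,-0.24],"fingers":20},{"dp":[0,-1,0],"angular":[0,0,-0.32],"fingers":20},{"dp":[0,-1,0],"angular":[0,0,-0.4],"fingers":20}]' 110; python3 -c "
from h import *
print(r.sense()['wrist_torque'])"
```

```text
clock: 7.62
eef_pos: [464.6, 106.9, 57.9]
tcp_rot: [-3.141, -0.001, 2.229]
contact_force: [-9.1, 1.0, 23.5]
opening: 0.359
[ 0.12159755  1.56642846 -0.29616772]
```

```bash
python3 -m creep '[{"dp":[0,-0.5,0],"angular":[0,0,-0.05],"fingers":20},{"dp":[0,-0.5,0],"angular":[0,0,-0.1],"fingers":20},{"dp":[0,-0.5,0],"angular":[0,0,-0.15],"fingers":20},{"dp":[0,-0.5,0],"angular":[0,0,-0.2],"fingers":20}]' 110; python3 -c "
from h import *
print(r.sense()['wrist_torque'])"
```

```text
clock: 7.95
eef_pos: [464.2, 106.7, 57.9]
tcp_rot: [-3.141, -0.001, 2.427]
contact_force: [-8.8, 1.1, 22.9]
opening: 0.355
[ 0.19184445  1.49194889 -0.26543728]
```

```bash
python3 -m creep '[{"dp":[0,0,0],"angular":[0,0,-0.04],"fingers":20},{"dp":[0,0,0],"angular":[0,0,-0.08],"fingers":20},{"dp":[0,0,0],"angular":[0,0,-0.12],"fingers":20}]' 110; python3 -c "
from h import *
print(r.sense()['wrist_torque'])"
```

```text
clock: 8.2
eef_pos: [464.1, 106.4, 57.9]
tcp_rot: [-3.141, -0.001, 2.547]
contact_force: [-9.0, -1.2, 22.4]
opening: 0.357
[-0.17704948  1.53818197 -0.24399043]
```

```bash
python3 -m creep '[{"dp":[0,0,0],"angular":[0,0,-0.03],"fingers":20},{"dp":[0,0,0],"angular":[0,0,-0.06],"fingers":20},{"dp":[0,0,0],"angular":[0,0,-0.09],"fingers":20}]' 110; python3 -c "
from h import *
print(r.sense()['wrist_torque']);save('wrist','w7')"
```

```text
clock: 8.45
eef_pos: [464.0, 106.3, 57.9]
tcp_rot: [-3.141, -0.001, 2.637]
contact_force: [-9.2, -2.3, 25.3]
opening: 0.356
[-0.4099931   1.52913261 -0.28226339]
```

View pics/w7.png

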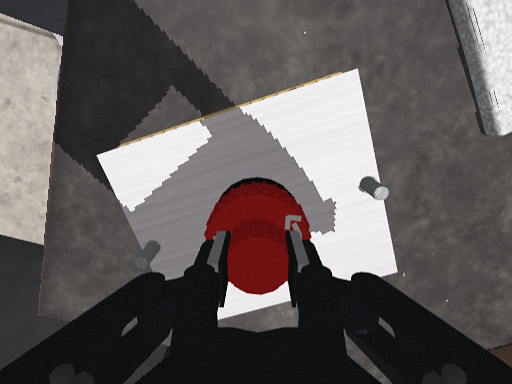

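```bash
python3 -m creep '[{"dp":[0,0,0],"angular":[0,0,-0.04],"fingers":20},{"dp":[0,0,0],"angular":[0,0,-0.08],"fingers":20},{"dp":[0,0,0],"angular":[0,0,-0.12],"fingers":20}]' 110; python3 -c "
from h import *
print(r.sense()['wrist_torque']);save('wrist','w8')
a=cv2.imread('pics/w5.png');b=cv2.imread('pics/w7.png');c=cv2.imread('pics/w8.png')
cv2.imwrite('pics/cmp.png',np.hstack([cv2.resize(i[170:300,190:330],None,fx=1.9*1,fy=1.9) for i in (a,b,c)]))"
```

```text
clock: 8.75
eef_pos: [463.7, 105.9, 57.9]
tcp_rot: [-3.141, -0.002, 2.755]
contact_force: [-9.9, -6.5, 25.2]
opening: 0.358
[-1.11898211  1.63093486 -2.10307598]
```

View pics/cmp.png

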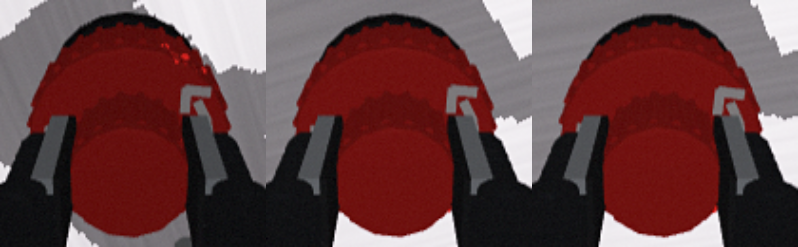

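```bash
python3 -m creep '[{"dp":[0.7,-1,0],"angular":[0,0,0.04],"fingers":20},{"dp":[0.7,-1,-3],"angular":[0,0,0.04],"fingers":20},{"dp":[0.7,-1,-6],"angular":[0,0,0.04],"fingers":20},{"dp":[0.7,-1,-9],"angular":[0,0,0.04],"fingers":20},{"dp":[0.7,-1,-12],"angular":[0,0,0.04],"fingers":20}]' 110; python3 -m creep '[{"dp":[0,0,-4],"angular":[0,0,0],"fingers":20},{"dp":[0,0,-8],"angular":[0,0,0],"fingers":20},{"dp":[0,0,-12],"angular":[0,0,0],"fingers":20}]' 110
```

```text
clock: 9.22
eef_pos: [463.3, 105.8, 68.0]
tcp_rot: [-3.142, -0.001, 2.716]
contact_force: [3.2, 5.0, -19.4]
opening: 0.357
clock: 9.47
eef_pos: [463.1, 105.4, 80.4]
tcp_rot: [-3.14, -0.001, 2.717]
contact_force: [0.5, 0.4, -1.6]
opening: 0.356
```

```bash
python3 - <<'E'
from h import *
save('wrist','w9'); sc=save('scene','s9'); crop(sc,220,120,360,240,5,'s9c')
E
python3 goal.py 463 105 190
```

```text
clk 9.6 pos [464.4 105.5  81.4] yaw 155.7 q1,q6 [ 0.22 -0.93] F [ 0.4  0.6 -0.9] open 0.357
dp [   0.9   -1.1 -108.6] ang [0.    0.001 0.   ] rows 2.6 0.0
```

View pics/s9c.png

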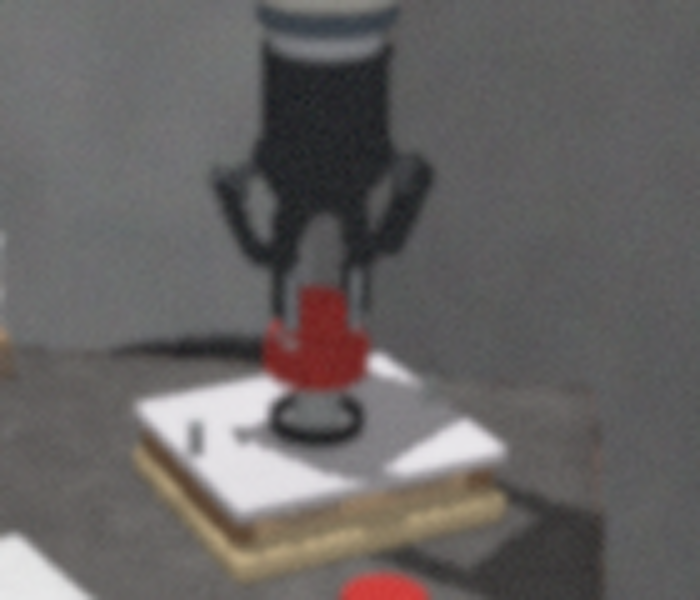

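View pics/w9.png

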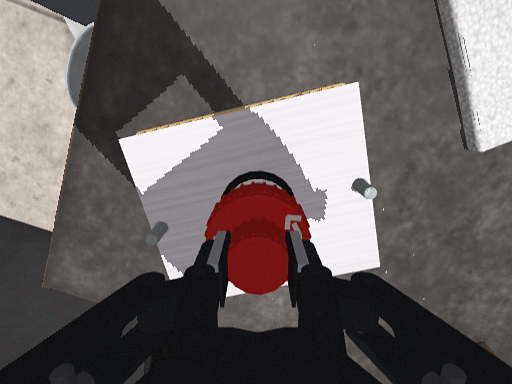

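```bash
python3 -m creep '[{"dp":[0,0,-30],"angular":[0,0,0],"fingers":20},{"dp":[0,0,-60],"angular":[0,0,0],"fingers":20},{"dp":[0,0,-60],"angular":[0,0,0],"fingers":20}]' 110
python3 - <<'E'
from h import *
s=np.load('w1.npy',allow_pickle=True).item()
print(onz('wrist',[(427,45),(469,51),(457,102),(412,93)],31,s).round(0))
print(onz('top',[(237,117),(251,118),(267,124),(263,136),(236,130)],31).round(0))
print('bottle',onz('top',[(160,176),(163,178)],60).round(0))
E
python3 goal.py 630 180 140
```

```text
clock: 9.82
eef_pos: [467.2, 106.1, 145.6]
tcp_rot: [3.138, 0.007, 2.717]
contact_force: [1.5, -0.1, -0.4]
opening: 0.351
[[725. 266.  31.]
 [794. 257.  31.]
 [791. 179.  31.]
 [712. 194.  31.]]
[[785. 266.  31.]
 [782. 216.  31.]
 [760. 158.  31.]
 [716. 172.  31.]
 [737. 269.  31.]]
bottle [[562. 529.  60.]
 [555. 519.  60.]]
clk 9.8 pos [467.2 106.1 145.6] yaw 155.7 q1,q6 [ 0.22 -0.92] F [ 1.5 -0.1 -0.4] open 0.351
dp [-117.8  134.4    6.9] ang [0.004 0.007 0.   ] rows 4.3 0.1
```

```bash
python3 -m creep '[{"dp":[-25,27,0],"angular":[0,0,0],"fingers":20},{"dp":[-50,54,0],"angular":[0,0,0],"fingers":20},{"dp":[-75,81,0],"angular":[0,0,0],"fingers":20},{"dp":[-100,108,0],"angular":[0,0,0],"fingers":20},{"dp":[-114,126,20],"angular":[0,0,0],"fingers":20}]' 110;python3 -m creep '[{"dp":[0,0,30],"angular":[0,0,0],"fingers":20},{"dp":[0,0,60],"angular":[0,0,0],"fingers":20},{"dp":[0,0,80],"angular":[0,0,0],"fingers":20},{"dp":[0,0,90],"angular":[0,0,0],"fingers":20},{"dp":[0,0,90],"angular":[0,0,0],"fingers":20}]' 110;  python3 goal.py 622 175 0
python3 - <<'E'
from h import *
save('wrist','w10')
E
```

```text
clock: 10.23
eef_pos: [625.8, 175.0, 124.0]
tcp_rot: [3.136, 0.007, 2.717]
contact_force: [1.2, 0.2, 0.0]
opening: 0.356
clock: 10.65
eef_pos: [617.9, 172.6, 28.0]
tcp_rot: [-3.139, -0.003, 2.716]
contact_force: [-0.7, 0.3, -1.3]
opening: 0.357
clk 10.7 pos [617.9 172.6  28. ] yaw 155.6 q1,q6 [ 0.27 -0.87] F [-0.7  0.3 -1.3] open 0.357
dp [-2.9  3.9 28. ] ang [-0.003 -0.003  0.   ] rows 0.7 0.0
```

View pics/w10.png

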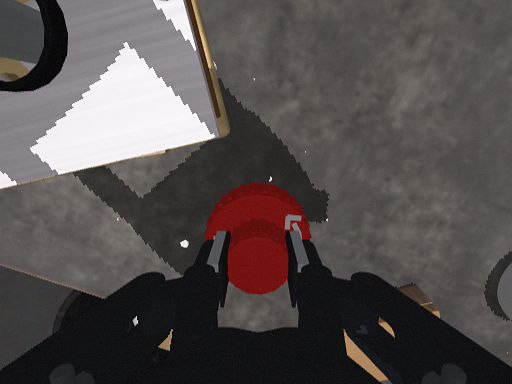

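```bash
python3 -m creep '[{"dp":[0,0,12],"angular":[0,0,0],"fingers":20},{"dp":[0,0,20],"angular":[0,0,0],"fingers":20},{"dp":[0,0,26],"angular":[0,0,0],"fingers":20},{"dp":[0,0,28],"angular":[0,0,0],"fingers":20},{"dp":[0,0,30],"angular":[0,0,0],"fingers":20}]' 110
```

```text
clock: 11.12
eef_pos: [619.6, 173.3, 0.4]
tcp_rot: [-3.142, -0.0, 2.716]
contact_force: [0.0, 0.3, -0.4]
opening: 0.353
```

```bash
python3 -m creep '[{"dp":[0,0,1],"angular":[0,0,0],"fingers":20},{"dp":[0,0,2],"angular":[0,0,0],"fingers":20},{"dp":[0,0,2],"angular":[0,0,0],"fingers":20}]' 110;python3 -m creep '[{"dp":[0,0,1],"angular":[0,0,0],"fingers":20},{"dp":[0,0,2],"angular":[0,0,0],"fingers":20},{"dp":[0,0,2],"angular":[0,0,0],"fingers":20}]' 110
```

```text
clock: 11.37
eef_pos: [619.8, 173.3, -1.3]
tcp_rot: [3.141, 0.0, 2.716]
contact_force: [0.1, -0.0, -1.3]
opening: 0.358
clock: 11.62
eef_pos: [619.6, 173.3, -3.4]
tcp_rot: [3.142, -0.0, 2.716]
contact_force: [-0.8, 0.3, -0.5]
opening: 0.353
```

```bash
python3 -m creep '[{"dp":[0,0,1],"angular":[0,0,0],"fingers":20},{"dp":[0,0,2],"angular":[0,0,0],"fingers":20},{"dp":[0,0,2],"angular":[0,0,0],"fingers":20}]' 110;python3 -m creep '[{"dp":[0,0,1],"angular":[0,0,0],"fingers":20},{"dp":[0,0,1],"angular":[0,0,0],"fingers":20}]' 110
```

```text
clock: 11.87
eef_pos: [619.8, 173.3, -4.0]
tcp_rot: [3.141, 0.0, 2.716]
contact_force: [-4.0, -1.9, 13.2]
opening: 0.356
clock: 12.03
eef_pos: [619.8, 173.3, -4.0]
tcp_rot: [3.141, 0.0, 2.716]
contact_force: [-8.4, -2.8, 21.8]
opening: 0.356
```

```bash
python3 -m creep '[{"dp":[0,0,-1.5],"angular":[0,0,0],"fingers":40},{"dp":[0,0,-1.5],"angular":[0,0,0],"fingers":60},{"dp":[0,0,-1.5],"angular":[0,0,0],"fingers":75},{"dp":[0,0,-1.5],"angular":[0,0,0],"fingers":75},{"dp":[0,0,-20],"angular":[0,0,0],"fingers":85}]'; python3 -m creep '[{"dp":[0,0,-40],"angular":[0,0,0],"fingers":85},{"dp":[0,0,-80],"angular":[0,0,0],"fingers":85},{"dp":[0,0,-120],"angular":[0,0,0],"fingers":85},{"dp":[0,0,-160],"angular":[0,0,0],"fingers":85},{"dp":[0,0,-200],"angular":[0,0,0],"fingers":85}]'; python3 goal.py 480 105 250 90
```

```text
clock: 12.45
eef_pos: [617.0, 172.6, 10.4]
tcp_rot: [-3.138, -0.004, 2.716]
contact_force: [-0.9, -0.7, 0.6]
opening: 0.99
clock: 12.87
eef_pos: [619.2, 173.2, 215.2]
tcp_rot: [-3.141, -0.0, 2.716]
contact_force: [1.5, 0.6, 0.1]
opening: 0.995
clk 12.9 pos [619.2 173.2 215.2] yaw 155.6 q1,q6 [ 0.27 -0.87] F [1.5 0.6 0.1] open 0.995
dp [  98.6 -119.6  -34.7] ang [-0.    -0.     1.145] rows 3.8 9.2
```

```bash
python3 -m creep '[{"dp":[22,-24,-5],"angular":[0,0,0.12],"fingers":85},{"dp":[44,-48,-5],"angular":[0,0,0.24],"fingers":85},{"dp":[66,-72,-5],"angular":[0,0,0.36],"fingers":85},{"dp":[88,-96,-5],"angular":[0,0,0.48],"fingers":85},{"dp":[110,-122,-5],"angular":[0,0,0.6],"fingers":85}]'; python3 goal.py 465 60 200 79
```

```text
clock: 13.28
eef_pos: [467.6, 107.2, 218.3]
tcp_rot: [-3.141, -0.0, 2.11]
contact_force: [1.5, -0.7, 0.7]
opening: 0.993
clk 13.3 pos [467.6 107.2 218.3] yaw 120.9 q1,q6 [ 0.22 -0.32] F [ 1.5 -0.7  0.7] open 0.993
dp [-39.2 -26.5  18.3] ang [-0.    -0.     0.731] rows 1.2 5.9
```

```bash
python3 -m creep '[{"dp":[-20,-13,0],"angular":[0,0,0.12],"fingers":85},{"dp":[-39,-26,0],"angular":[0,0,0.24],"fingers":85},{"dp":[-39,-26,0],"angular":[0,0,0.36],"fingers":85},{"dp":[-39,-26,0],"angular":[0,0,0.48],"fingers":85},{"dp":[-39,-26,0],"angular":[0,0,0.6],"fingers":85}]'; python3 -m creep '[{"dp":[0,0,0],"angular":[0,0,0.11],"fingers":85},{"dp":[0,0,0],"angular":[0,0,0.13],"fingers":85},{"dp":[0,0,0],"angular":[0,0,0.13],"fingers":85}]';python3 - <<'E'
from h import *
s=r.sense(); im=save('wrist','w11'); np.save('w11.npy',s,allow_pickle=True); print(s['eef_pos'],s['tcp_rot'])
top=save('top','top11')
E
```

```text
clock: 13.7
eef_pos: [466.9, 60.3, 218.5]
tcp_rot: [-3.142, -0.0, 1.509]
contact_force: [0.0, -0.7, -1.0]
opening: 0.994
clock: 13.95
eef_pos: [467.0, 60.8, 218.4]
tcp_rot: [-3.141, 0.0, 1.387]
contact_force: [-0.1, 0.3, -1.1]
opening: 0.996
[466.98653113  60.78000331 218.42096062] [-3.14137590e+00  8.04652503e-05  1.38746736e+00]
```

View pics/w11.png

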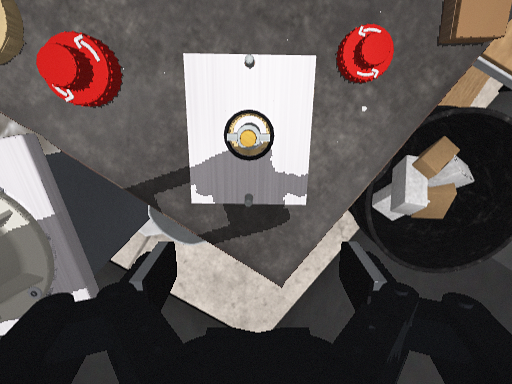

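View pics/top11.png

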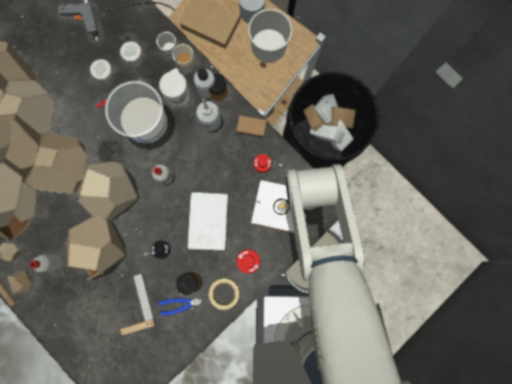

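```bash
python3 - <<'E'
from h import *
s=np.load('w11.npy',allow_pickle=True).item(); im=cv2.imread('pics/w11.png')
g=im.max(2); m=np.zeros_like(g); m[100:170,215:285]=(g[100:170,215:285]<45)
for st,c in blobs(m,50):
    print(st,c)
cs,_=cv2.findContours(m,cv2.RETR_EXTERNAL,cv2.CHAIN_APPROX_NONE); c=max(cs,key=len); el=cv2.fitEllipse(c); print(el, onz('wrist',el[0],58,s))
ex=onz('wrist',[(el[0][0]-el[1][0]/2,el[0][1]),(el[0][0]+el[1][0]/2,el[0][1])],58,s); print(np.linalg.norm(ex[0]-ex[1]))
dw=onz('wrist',[(249,58),(249,202)],70.5,s); print('dowels',dw, dw.mean(0))
pc=onz('wrist',[(183,54),(316,55),(309,206),(191,205)],48.5,s); print(pc.round(1),pc.mean(0))
E
python3 goal.py 465 106 100 79
```

```text
[224, 110, 50, 50, 442] [248.4, 137.1]
((248.55975341796875, 134.73785400390625), (48.44933319091797, 48.978031158447266), 145.01364135742188) [[464.6448816  105.42367904  58.        ]]
57.61002774508512
dowels [[480.97519036 185.04431161  70.5       ]
 [450.28212926  26.57378736  70.5       ]] [465.62865981 105.80904948  70.5       ]
[[ 4.084e+02  2.061e+02  4.850e+01]
 [ 5.561e+02  1.778e+02  4.850e+01]
 [ 5.249e+02 -4.000e-01  4.850e+01]
 [ 3.724e+02  2.920e+01  4.850e+01]] [465.4504376  103.18637438  48.5       ]
clk 14.1 pos [467.   60.8 218.5] yaw 79.6 q1,q6 [0.13 0.31] F [ 0.7 -0.7 -0.1] open 0.997
dp [ 44.1 -10.1 118.5] ang [-0.    0.    0.01] rows 3.0 0.1
```

```bash
python3 -m creep '[{"dp":[22,-5,30],"angular":[0,0,0.01],"fingers":85},{"dp":[44,-10,60],"angular":[0,0,0.01],"fingers":85},{"dp":[44,-10,100],"angular":[0,0,0.01],"fingers":85},{"dp":[44,-10,140],"angular":[0,0,0.01],"fingers":75},{"dp":[44,-10,160],"angular":[0,0,0.01],"fingers":70}]' 60;python3 -m creep '[{"dp":[0,0,0],"angular":[0,0,0],"fingers":70},{"dp":[0,0,0],"angular":[0,0,0],"fingers":70}]'; python3 goal.py 465 105.8 25 79;python3 - <<'E'
from h import *
s=r.sense(); im=save('wrist','w12')
E
```

```text
clock: 14.47
eef_pos: [462.9, 105.9, 54.9]
tcp_rot: [-3.138, 0.002, 1.38]
contact_force: [-1.0, -0.2, 0.1]
opening: 0.823
clock: 14.63
eef_pos: [464.7, 105.8, 58.1]
tcp_rot: [-3.139, 0.001, 1.378]
contact_force: [-0.2, 0.1, 1.0]
opening: 0.818
clk 14.6 pos [464.7 105.8  58.1] yaw 78.9 q1,q6 [0.22 0.41] F [-0.2  0.1  1. ] open 0.818
dp [ 0.1  0.4 33.1] ang [-0.002  0.001 -0.001] rows 0.8 0.0
```

View pics/w12.png

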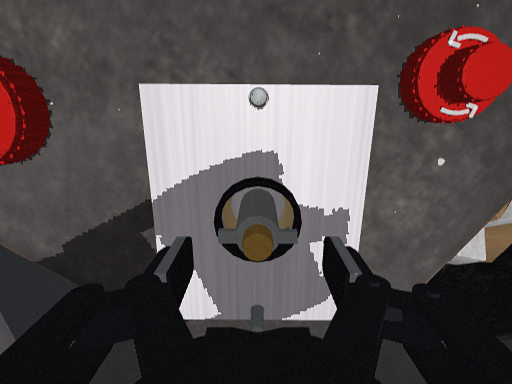

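```bash
python3 -m creep '[{"dp":[0,0,20],"angular":[0,0,0],"fingers":70},{"dp":[0,0,34],"angular":[0,0,0],"fingers":70},{"dp":[0,0,40],"angular":[0,0,0],"fingers":70},{"dp":[0,0,41],"angular":[0,0,0],"fingers":70},{"dp":[0,0,41],"angular":[0,0,0],"fingers":70}]';python3 -m creep '[{"dp":[0,0,1.5],"angular":[0,0,0],"fingers":70},{"dp":[0,0,3],"angular":[0,0,0],"fingers":70},{"dp":[0,0,3],"angular":[0,0,0],"fingers":70}]'; python3 -m creep '[{"dp":[0,0,1.5],"angular":[0,0,0],"fingers":70},{"dp":[0,0,3],"angular":[0,0,0],"fingers":70},{"dp":[0,0,3],"angular":[0,0,0],"fingers":70}]';python3 - <<'E'
from h import *
s=r.sense(); im=save('wrist','w13'); sc=save('scene','s13'); crop(sc,220,120,360,240,5,'s13c')
E
```

```text
clock: 15.1
eef_pos: [466.2, 106.0, 18.7]
tcp_rot: [3.14, -0.001, 1.376]
contact_force: [-0.1, -0.5, -0.9]
opening: 0.82
clock: 15.35
eef_pos: [465.7, 106.0, 15.1]
tcp_rot: [3.141, -0.0, 1.376]
contact_force: [-0.1, 0.4, 0.4]
opening: 0.821
clock: 15.6
eef_pos: [465.2, 105.9, 11.4]
tcp_rot: [-3.141, 0.0, 1.376]
contact_force: [-0.7, -0.2, 0.2]
opening: 0.817
```

View pics/w13.png

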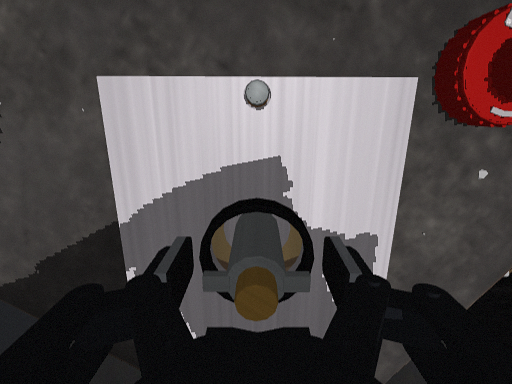

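View pics/s13c.png

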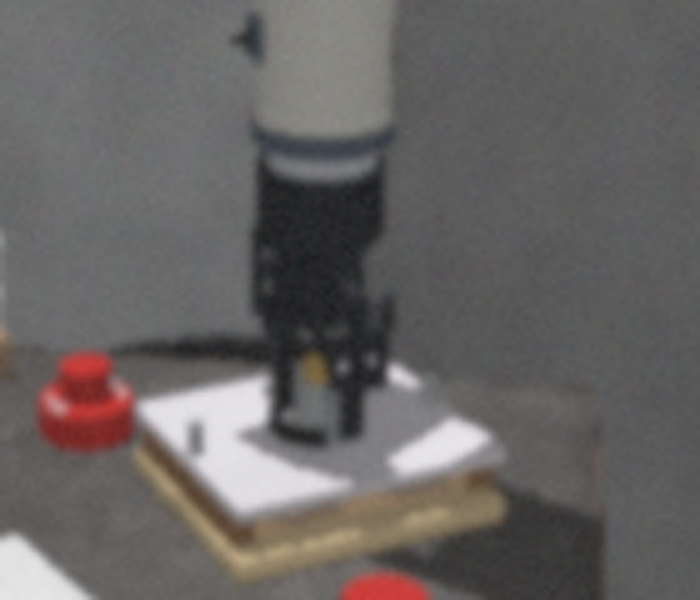

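```bash
python3 -m creep '[{"dp":[0,0,1],"angular":[0,0,0],"fingers":70},{"dp":[0,0,2],"angular":[0,0,0],"fingers":70},{"dp":[0,0,2],"angular":[0,0,0],"fingers":70}]'; python3 -m creep '[{"dp":[0,0,1],"angular":[0,0,0],"fingers":70},{"dp":[0,0,2],"angular":[0,0,0],"fingers":70},{"dp":[0,0,2],"angular":[0,0,0],"fingers":70}]'
```

```text
clock: 15.95
eef_pos: [465.2, 105.9, 9.4]
tcp_rot: [-3.141, 0.0, 1.376]
contact_force: [-0.1, -0.0, 0.4]
opening: 0.819
clock: 16.2
eef_pos: [465.2, 105.9, 7.4]
tcp_rot: [-3.141, 0.0, 1.376]
contact_force: [-0.2, -0.4, 0.6]
opening: 0.82
```

```bash
python3 -m creep '[{"dp":[0,0,1],"angular":[0,0,0],"fingers":70},{"dp":[0,0,1],"angular":[0,0,0],"fingers":70}]'; python3 -m creep '[{"dp":[0,0,1],"angular":[0,0,0],"fingers":70},{"dp":[0,0,1],"angular":[0,0,0],"fingers":70}]'; python3 -m creep '[{"dp":[0,0,1],"angular":[0,0,0],"fingers":70},{"dp":[0,0,1],"angular":[0,0,0],"fingers":70}]'
```

```text
clock: 16.37
eef_pos: [465.2, 105.9, 6.4]
tcp_rot: [-3.141, 0.0, 1.376]
contact_force: [-0.2, 0.4, 0.5]
opening: 0.819
clock: 16.53
eef_pos: [465.4, 105.9, 5.6]
tcp_rot: [3.142, -0.0, 1.376]
contact_force: [-0.0, -1.0, 0.6]
opening: 0.814
clock: 16.7
eef_pos: [465.4, 105.9, 5.5]
tcp_rot: [3.142, -0.0, 1.376]
contact_force: [-4.8, -0.4, 18.4]
opening: 0.817
```

```bash
python3 -m creep '[{"dp":[0,0,-4.5],"angular":[0,0,0],"fingers":70},{"dp":[0,0,-4.5],"angular":[0,0,0],"fingers":62},{"dp":[0,0,-4.5],"angular":[0,0,0],"fingers":50},{"dp":[0,0,-4.5],"angular":[0,0,0],"fingers":50},{"dp":[0,0,-4.5],"angular":[0,0,0],"fingers":50}]' 115; python3 -m creep '[{"dp":[0,0,0],"angular":[0,0,0],"fingers":50},{"dp":[0,0,0],"angular":[0,0,0],"fingers":50},{"dp":[0,0,0],"angular":[0,0,0],"fingers":50}]'
```

```text
clock: 17.12
eef_pos: [465.3, 106.0, 10.1]
tcp_rot: [-3.141, -0.0, 1.376]
contact_force: [-4.7, -0.6, 23.0]
opening: 0.647
clock: 17.37
eef_pos: [465.3, 106.0, 10.1]
tcp_rot: [-3.141, -0.0, 1.376]
contact_force: [-4.8, -0.7, 22.4]
opening: 0.65
```

```bash
python3 -m creep '[{"dp":[0,0,-1],"angular":[0,0,0],"fingers":50},{"dp":[0,0,-2],"angular":[0,0,0],"fingers":50},{"dp":[0,0,-4],"angular":[0,0,0],"fingers":50},{"dp":[0,0,-6],"angular":[0,0,0],"fingers":50},{"dp":[0,0,-8],"angular":[0,0,0],"fingers":50}]' 115;python3 - <<'E'
from h import *
s=r.sense();print(s['wrist_torque']); im=save('wrist','w14'); sc=save('scene','s14'); crop(sc,220,120,360,240,5,'s14c')
E
```

```text
clock: 17.78
eef_pos: [465.1, 105.8, 16.9]
tcp_rot: [-3.141, 0.0, 1.376]
contact_force: [-0.2, 0.2, -3.7]
opening: 0.643
[ 0.00887126 -0.06513133 -0.06013845]
```

View pics/s14c.png

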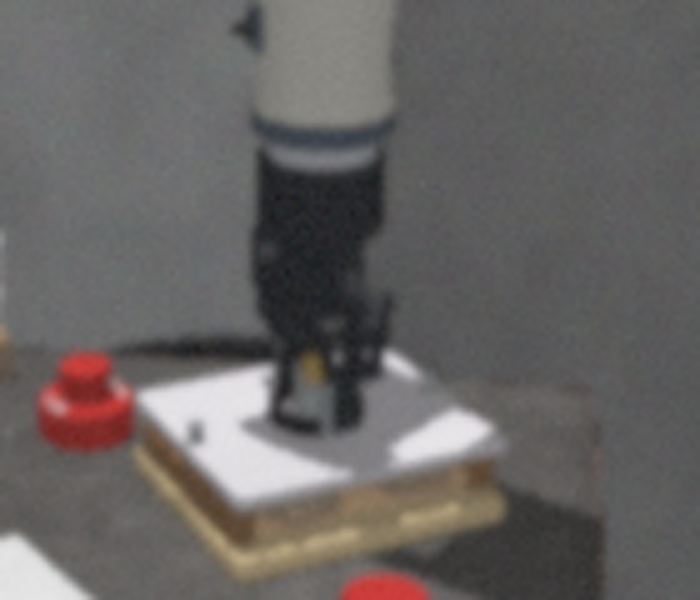

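```bash
python3 -m creep '[{"dp":[0,0,-5],"angular":[0,0,0],"fingers":50},{"dp":[0,0,-12],"angular":[0,0,0],"fingers":50},{"dp":[0,0,-20],"angular":[0,0,0],"fingers":50},{"dp":[0,0,-30],"angular":[0,0,0],"fingers":50},{"dp":[0,0,-40],"angular":[0,0,0],"fingers":50}]' 115; python3 -m creep '[{"dp":[0,0,-12],"angular":[0,0,0],"fingers":50},{"dp":[0,0,-24],"angular":[0,0,0],"fingers":50},{"dp":[0,0,-36],"angular":[0,0,0],"fingers":50},{"dp":[0,0,-48],"angular":[0,0,0],"fingers":50},{"dp":[0,0,-55],"angular":[0,0,0],"fingers":50}]' 115; python3 -m creep '[{"dp":[0,0,-1],"angular":[0,0,0],"fingers":50},{"dp":[0,0,-1],"angular":[0,0,0],"fingers":50}]';python3 - <<'E'
from h import *
s=r.sense();print(s['wrist_torque']); im=save('wrist','w15'); sc=save('scene','s15'); crop(sc,220,120,360,240,5,'s15c')
E
python3 goal.py 628 375 140 90
```

```text
clock: 18.3
eef_pos: [465.5, 105.9, 58.3]
tcp_rot: [3.141, -0.0, 1.376]
contact_force: [-0.4, -0.3, -3.5]
opening: 0.642
clock: 18.72
eef_pos: [466.1, 106.1, 114.3]
tcp_rot: [3.139, -0.001, 1.376]
contact_force: [0.2, 0.2, -3.1]
opening: 0.643
clock: 18.88
eef_pos: [465.7, 106.0, 113.8]
tcp_rot: [3.14, -0.001, 1.376]
contact_force: [0.1, 0.4, -4.3]
opening: 0.645
[-0.02137128  0.0123601  -0.01090368]
clk 19.0 pos [464.9 105.8 112.8] yaw 78.8 q1,q6 [0.22 0.42] F [ 0.1  0.3 -2.9] open 0.645
dp [295.7 107.8 -27.4] ang [-0.001  0.    -0.195] rows 7.6 1.6
```

View pics/s15c.png

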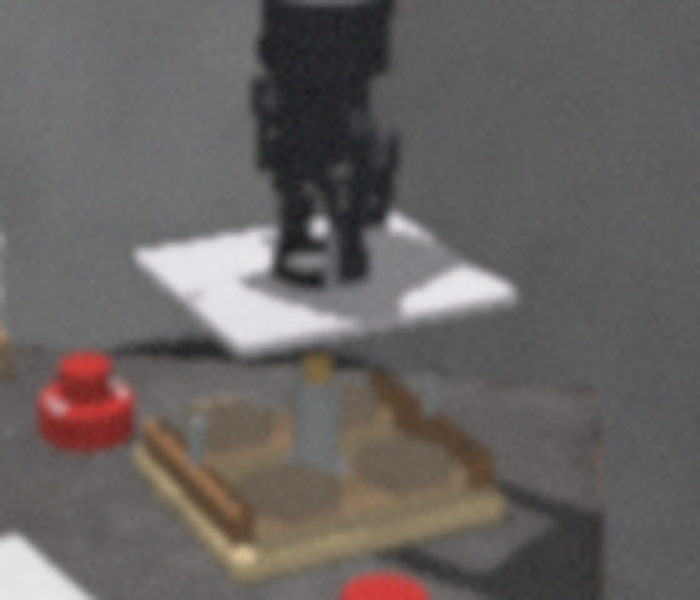

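View pics/w15.png

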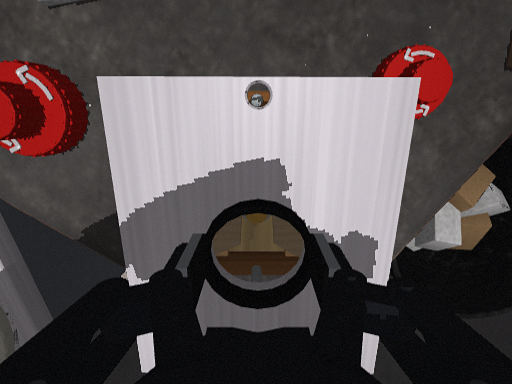

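```bash
python3 -m creep '[{"dp":[20,7,-10],"angular":[0,0,0],"fingers":50},{"dp":[50,18,-15],"angular":[0,0,-0.03],"fingers":50},{"dp":[85,31,-20],"angular":[0,0,-0.06],"fingers":50},{"dp":[120,45,-20],"angular":[0,0,-0.1],"fingers":50},{"dp":[155,58,-20],"angular":[0,0,-0.13],"fingers":50}]' 115;python3 -m creep '[{"dp":[35,12,0],"angular":[0,0,-0.03],"fingers":50},{"dp":[65,23,0],"angular":[0,0,-0.06],"fingers":50},{"dp":[90,32,0],"angular":[0,0,-0.065],"fingers":50},{"dp":[105,38,0],"angular":[0,0,-0.065],"fingers":50},{"dp":[115,42,0],"angular":[0,0,-0.065],"fingers":50}]' 115; python3 goal.py 632 362 60 90; python3 -c "
from h import *
save('wrist','w16');save('top','t16');save('scene','s16')"
```

```text
clock: 19.4
eef_pos: [552.8, 248.1, 132.5]
tcp_rot: [-3.141, 0.0, 1.508]
contact_force: [1.4, -0.2, -3.5]
opening: 0.646
clock: 19.82
eef_pos: [601.6, 360.5, 131.4]
tcp_rot: [-3.14, 0.001, 1.572]
contact_force: [0.0, -0.3, -3.5]
opening: 0.647
clk 19.8 pos [601.6 360.5 131.4] yaw 90.1 q1,q6 [0.54 0.54] F [ 0.  -0.3 -3.5] open 0.647
dp [ 1.5 30.5 71.3] ang [-0.001  0.001  0.001] rows 1.9 0.0
```

View pics/w16.png

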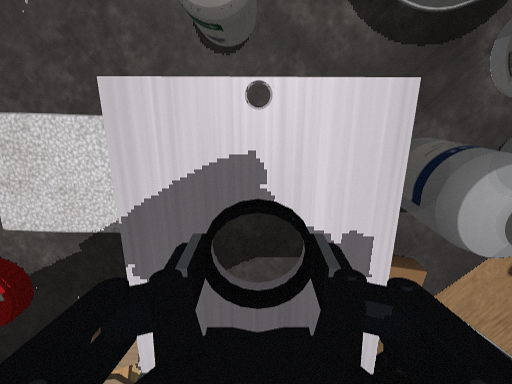

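View pics/s16.png

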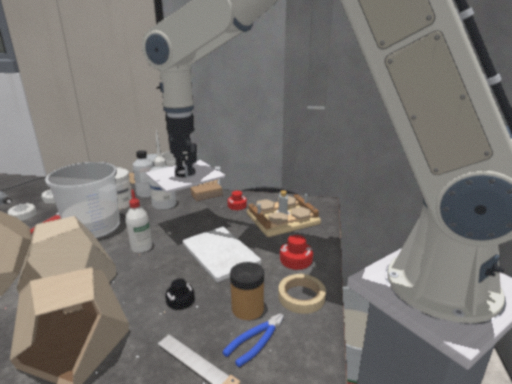

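View pics/t16.png

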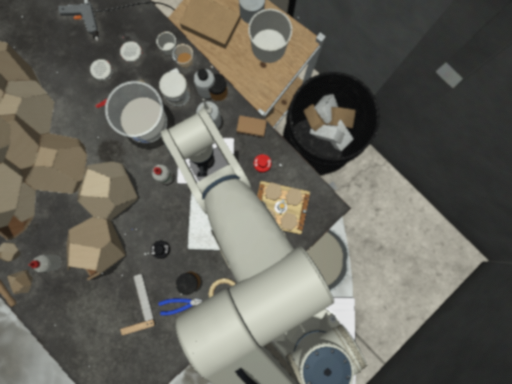

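Run:
```python
from h import *
im=cv2.imread('pics/scene0.png'); crop(im,90,130,240,260,5,'s0d')
```

```text
(no output)
```

View pics/s0d.png

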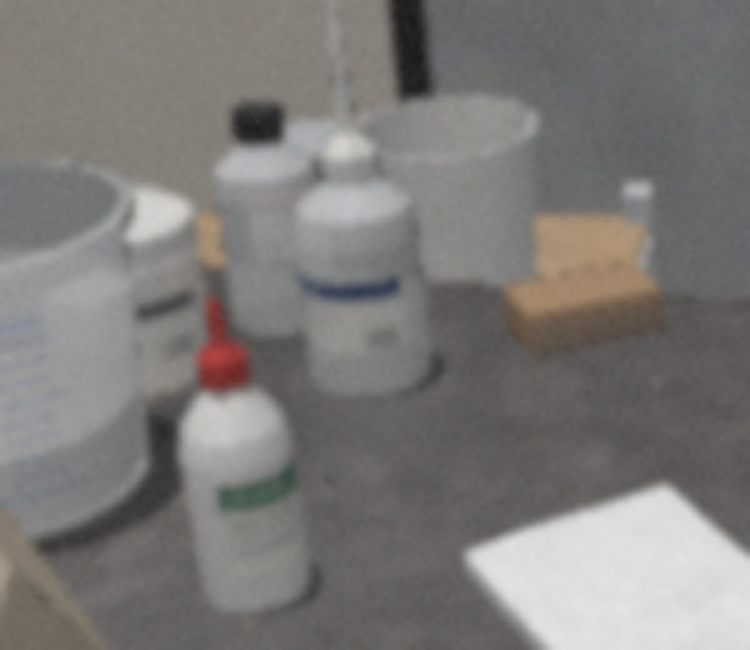

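Run:
```python
from h import *
f=lambda x,y:(90+x/5,130+y/5)
print(onz('scene',[f(375,390),f(315,380),f(430,375),f(250,608),f(310,590),f(205,595),f(510,335),f(540,352),f(660,325),f(465,555),f(665,485)],0).round(0))
```

```text
[[752. 375.   0.]
 [790. 402.   0.]
 [751. 336.   0.]
 [553. 533.   0.]
 [550. 500.   0.]
 [580. 549.  -0.]
 [774. 264.   0.]
 [737. 260.   0.]
 [725. 171.   0.]
 [532. 415.   0.]
 [531. 283.   0.]]
```

```bash
python3 -m creep '[{"dp":[0,10,15],"angular":[0,0,0],"fingers":50},{"dp":[0,18,45],"angular":[0,0,0],"fingers":50},{"dp":[0,24,80],"angular":[0,0,0],"fingers":50},{"dp":[0,24,110],"angular":[0,0,0],"fingers":50},{"dp":[0,24,130],"angular":[0,0,0],"fingers":50}]' 115;python3 -m creep '[{"dp":[0,0,8],"angular":[0,0,0],"fingers":50},{"dp":[0,0,16],"angular":[0,0,0],"fingers":50},{"dp":[0,0,20],"angular":[0,0,0],"fingers":50},{"dp":[0,0,20],"angular":[0,0,0],"fingers":50}]';python3 goal.py 625 360 -30 90
```

```text
clock: 20.38
eef_pos: [623.7, 355.9, -0.4]
tcp_rot: [-3.138, 0.003, 1.57]
contact_force: [-1.6, -0.3, -4.5]
opening: 0.645
clock: 20.72
eef_pos: [625.8, 358.5, -16.5]
tcp_rot: [3.141, -0.0, 1.57]
contact_force: [-0.1, 0.0, -3.2]
opening: 0.645
clk 20.7 pos [625.8 358.5 -16.5] yaw 90.0 q1,q6 [0.52 0.52] F [-0.1  0.  -3.2] open 0.645
dp [ 1.5 -0.8 13.5] ang [ 0. -0. -0.] rows 0.3 0.0
```

```bash
python3 -m creep '[{"dp":[0,0,3],"angular":[0,0,0],"fingers":50},{"dp":[0,0,6],"angular":[0,0,0],"fingers":50},{"dp":[0,0,9],"angular":[0,0,0],"fingers":50},{"dp":[0,0,10],"angular":[0,0,0],"fingers":50}]';python3 -m creep '[{"dp":[0,0,1],"angular":[0,0,0],"fingers":50},{"dp":[0,0,2],"angular":[0,0,0],"fingers":50},{"dp":[0,0,2],"angular":[0,0,0],"fingers":50}]'
```

```text
clock: 21.05
eef_pos: [625.7, 358.8, -26.8]
tcp_rot: [3.141, -0.0, 1.571]
contact_force: [-0.9, -0.5, -3.7]
opening: 0.649
clock: 21.3
eef_pos: [625.6, 358.8, -29.0]
tcp_rot: [-3.142, 0.0, 1.571]
contact_force: [-1.1, -0.5, -4.1]
opening: 0.645
```

```bash
python3 -m creep '[{"dp":[0,0,1],"angular":[0,0,0],"fingers":50},{"dp":[0,0,2],"angular":[0,0,0],"fingers":50},{"dp":[0,0,2],"angular":[0,0,0],"fingers":50}]'
```

```text
clock: 21.55
eef_pos: [625.8, 358.9, -30.1]
tcp_rot: [3.141, -0.0, 1.571]
contact_force: [-1.0, -0.8, 3.5]
opening: 0.646
```

```bash
python3 -m creep '[{"dp":[0,0,0],"angular":[0,0,0],"fingers":70},{"dp":[0,0,0],"angular":[0,0,0],"fingers":80},{"dp":[0,0,0],"angular":[0,0,0],"fingers":80},{"dp":[0,0,-10],"angular":[0,0,0],"fingers":80},{"dp":[0,0,-40],"angular":[0,0,0],"fingers":80}]'; python3 -m creep '[{"dp":[0,0,-40],"angular":[0,0,0],"fingers":85},{"dp":[0,0,-80],"angular":[0,0,0],"fingers":85},{"dp":[0,0,-120],"angular":[0,0,0],"fingers":85},{"dp":[0,0,-160],"angular":[0,0,0],"fingers":85},{"dp":[0,0,-200],"angular":[0,0,0],"fingers":85}]'; python3 goal.py 460 40 240 79
```

```text
clock: 21.97
eef_pos: [622.7, 357.1, 5.6]
tcp_rot: [-3.135, 0.004, 1.571]
contact_force: [-0.7, -0.0, -0.0]
opening: 0.938
clock: 22.38
eef_pos: [625.4, 358.6, 212.2]
tcp_rot: [3.141, -0.0, 1.571]
contact_force: [1.3, 0.3, -0.4]
opening: 0.993
clk 22.4 pos [625.4 358.6 212.2] yaw 90.0 q1,q6 [0.52 0.52] F [ 1.3  0.3 -0.4] open 0.993
dp [-318.6 -165.4  -28.1] ang [ 0.001 -0.001  0.192] rows 8.6 1.5
```

```bash
python3 -m creep '[{"dp":[-35,-18,-10],"angular":[0,0,0.1],"fingers":85},{"dp":[-70,-36,-20],"angular":[0,0,0.19],"fingers":85},{"dp":[-105,-54,-30],"angular":[0,0,0.19],"fingers":85},{"dp":[-140,-73,-30],"angular":[0,0,0.19],"fingers":85},{"dp":[-175,-92,-30],"angular":[0,0,0.19],"fingers":85}]'; python3 goal.py 460 40 240 79
```

```text
clock: 22.8
eef_pos: [533.0, 182.5, 240.7]
tcp_rot: [3.139, -0.001, 1.381]
contact_force: [0.3, -0.9, -0.7]
opening: 0.995
clk 22.8 pos [533.  182.5 240.7] yaw 79.1 q1,q6 [0.33 0.52] F [ 0.3 -0.9 -0.7] open 0.995
dp [-153.7  -44.8    0.4] ang [ 0.002 -0.001  0.002] rows 3.8 0.0
```

```bash
python3 -m creep '[{"dp":[-38,-10,0],"angular":[0,0,0],"fingers":85},{"dp":[-76,-20,0],"angular":[0,0,0],"fingers":85},{"dp":[-114,-32,0],"angular":[0,0,0],"fingers":85},{"dp":[-144,-40,0],"angular":[0,0,0],"fingers":85},{"dp":[-144,-40,0],"angular":[0,0,0],"fingers":85}]'
python3 - <<'E'
from h import *
s=r.sense(); im=save('wrist','w17'); np.save('w17.npy',s,allow_pickle=True); print(s['eef_pos'],s['tcp_rot'])
save('top','t17')
E
```

```text
clock: 23.22
eef_pos: [464.3, 46.1, 239.8]
tcp_rot: [-3.142, 0.002, 1.379]
contact_force: [0.5, -0.6, 0.5]
opening: 0.996
[464.34375741  46.07990265 239.80890579] [-3.14154676e+00  1.69490876e-03  1.37860060e+00]
```

View pics/w17.png

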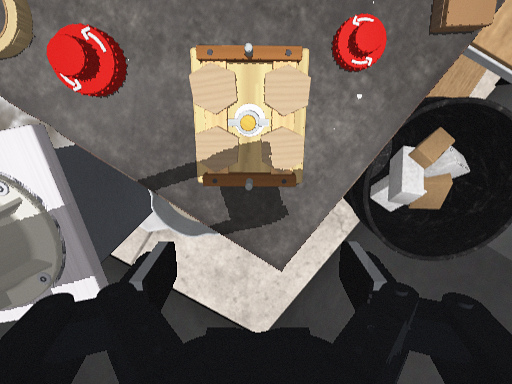

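View pics/t17.png

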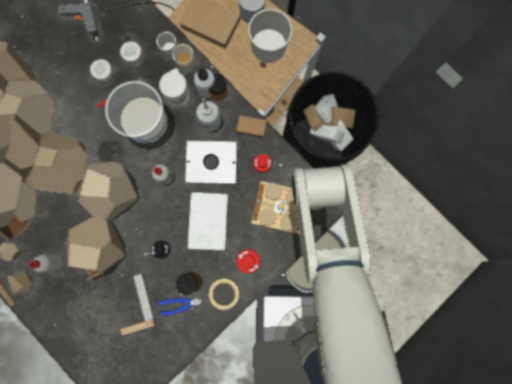

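Run:
```python
from h import *
im=cv2.imread('pics/w17.png'); crop(im,180,35,325,195,4,'w17c')
```

```text
(no output)
```

View pics/w17c.png

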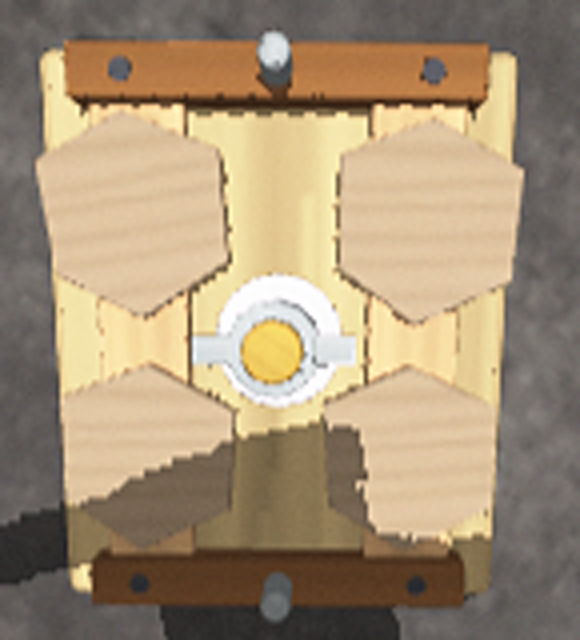

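Run:
```python
from h import *
s=np.load('w17.npy',allow_pickle=True).item()
P={'A':[(36,160),(125,113),(222,155),(230,262),(145,315),(52,265)],'B':[(341,155),(430,120),(522,170),(512,275),(418,322),(337,262)],
'C':[(62,402),(150,365),(234,412),(231,502),(146,545),(67,500)],'D':[(325,408),(410,367),(490,408),(492,505),(412,545),(332,505)]}
for k,v in P.items():
    w=onz('wrist',np.array(v)/4+[180,35],39,s)[:,:2]
    a=(w[0]+w[5])/2; b=(w[2]+w[3])/2; u=b-a
    print(k,w.mean(0).round(1),'ax',np.degrees(np.arctan2(u[1],u[0])).round(1),'wid',np.linalg.norm(u).round(1), 'len',np.linalg.norm(w[1]-w[4]).round(1), 'toolyaw',(np.degrees(np.arctan2(u[1],u[0]))+90).round(1), 'edges dir',[ (np.degrees(np.arctan2(*(p-q)[::-1]))).round(1) for p,q in ((w[0],w[5]),(w[2],w[3]))])
# slab from top
t=cv2.imread('pics/t17.png'); m=(t.min(2)>150).astype(np.uint8); m[:190]=0;m[252:]=0;m[:,:180]=0;m[:,235:]=0
c=max(cv2.findContours(m,0,2)[0],key=cv2.contourArea); rc=cv2.minAreaRect(c); bx=cv2.boxPoints(rc)
w=onz('top',bx,18); print('slab',w.round(0).tolist(),w.mean(0)); print(np.linalg.norm(w[0]-w[1]),np.linalg.norm(w[1]-w[2]))
```

```text
A [428.6 152.5] ax -9.8 wid 57.8 len 60.4 toolyaw 80.2 edges dir [np.float64(84.4), np.float64(82.4)]
B [519.3 133.2] ax -15.2 wid 56.8 len 60.5 toolyaw 74.8 edges dir [np.float64(77.2), np.float64(76.3)]
C [415.   76.9] ax -13.0 wid 56.6 len 60.7 toolyaw 77.0 edges dir [np.float64(78.3), np.float64(76.0)]
D [501.6  59.4] ax -11.0 wid 54.9 len 60.0 toolyaw 79.0 edges dir [np.float64(83.4), np.float64(82.9)]
slab [[313.0, 433.0, 18.0], [513.0, 429.0, 18.0], [509.0, 296.0, 18.0], [309.0, 302.0, 18.0]] [410.97665496 365.22278531  18.        ]
200.08525606857145 133.01211773739743
```

```bash
python3 goal.py 428.6 152.5 80 82
```

```text
clk 23.3 pos [467.2  49.1 240.2] yaw 79.0 q1,q6 [0.1  0.29] F [ 0.7  0.8 -0.2] open 0.997
dp [ 94.  -57.9 160.1] ang [ 0.002 -0.001 -0.053] rows 4.7 0.4
```

```bash
python3 -m creep '[{"dp":[20,-12,32],"angular":[0,0,-0.05],"fingers":85},{"dp":[40,-24,65],"angular":[0,0,-0.05],"fingers":85},{"dp":[60,-36,98],"angular":[0,0,-0.05],"fingers":80},{"dp":[80,-48,130],"angular":[0,0,-0.05],"fingers":75},{"dp":[94,-58,160],"angular":[0,0,-0.05],"fingers":72}]' 60; python3 -m creep '[{"dp":[0,0,0],"angular":[0,0,0],"fingers":72},{"dp":[0,0,0],"angular":[0,0,0],"fingers":72}]';python3 goal.py 428.6 152.5 -8 82
python3 - <<'E'
from h import *
s=r.sense(); im=save('wrist','w18'); np.save('w18.npy',s,allow_pickle=True)
E
```

```text
clock: 23.73
eef_pos: [428.0, 155.8, 78.0]
tcp_rot: [3.141, -0.001, 1.432]
contact_force: [0.8, -0.1, 1.1]
opening: 0.842
clock: 23.9
eef_pos: [427.1, 154.4, 78.1]
tcp_rot: [-3.139, 0.001, 1.434]
contact_force: [-0.1, -0.2, -0.3]
opening: 0.846
clk 23.9 pos [427.1 154.4  78.1] yaw 82.2 q1,q6 [0.34 0.48] F [-0.1 -0.2 -0.3] open 0.846
dp [-1.5  2.  86.1] ang [-0.003  0.001  0.003] rows 2.1 0.0
```

View pics/w18.png

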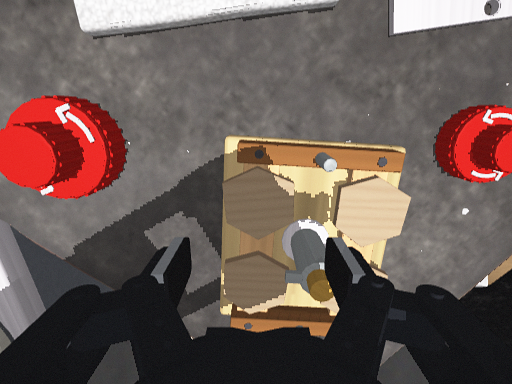

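Run:
```python
from h import *
s=np.load('w18.npy',allow_pickle=True).item(); im=cv2.imread('pics/w18.png'); crop(im,200,130,430,330,3.4,'w18c')
```

View pics/w18c.png

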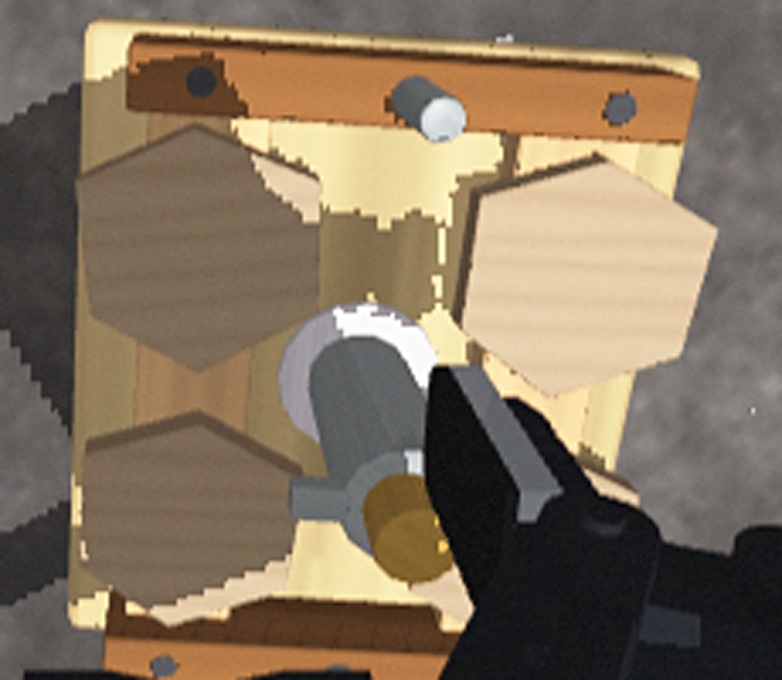

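```bash
python3 - <<'E'
from h import *
s=np.load('w18.npy',allow_pickle=True).item()
P={'A':[(78,183),(197,131),(320,180),(320,311),(199,370),(92,307)],'B':[(480,192),(604,158),(717,233),(682,352),(553,394),(462,318)]}
for k,v in P.items():
    w=onz('wrist',np.array(v)/3.4+[200,130],39,s)[:,:2]
    a=(w[0]+w[5])/2; b=(w[2]+w[3])/2; u=b-a
    print(k,w.mean(0).round(1),'wid',np.linalg.norm(u).round(1),'len',np.linalg.norm(w[1]-w[4]).round(1), 'toolyaw',(np.degrees(np.arctan2(u[1],u[0]))+90).round(1), 'edges dir',[ (np.degrees(np.arctan2(*(p-q)[::-1]))).round(1) for p,q in ((w[0],w[5]),(w[2],w[3]))])
E
python3 goal.py 428.3 153 -8 82
```

```text
A [428.4 153. ] wid 56.6 len 61.1 toolyaw 82.1 edges dir [np.float64(86.4), np.float64(84.4)]
B [519.5 133.5] wid 57.4 len 61.5 toolyaw 72.6 edges dir [np.float64(79.3), np.float64(75.3)]
clk 23.9 pos [428.5 154.1  79.4] yaw 82.1 q1,q6 [0.34 0.48] F [-0.8 -0.4  0.9] open 0.844
dp [-1.1 -0.1 87.4] ang [-0.     0.     0.002] rows 2.1 0.0
```

```bash
python3 -m creep '[{"dp":[-1,0,25],"angular":[0,0,0],"fingers":72},{"dp":[-1,0,50],"angular":[0,0,-0.01],"fingers":72},{"dp":[-1,0,70],"angular":[0,0,-0.01],"fingers":72},{"dp":[-1,0,78],"angular":[0,0,-0.01],"fingers":72},{"dp":[-1,0,78],"angular":[0,0,-0.01],"fingers":72}]' 60;python3 -m creep '[{"dp":[0,0,3],"angular":[0,0,0],"fingers":72},{"dp":[0,0,6],"angular":[0,0,0],"fingers":72},{"dp":[0,0,8],"angular":[0,0,0],"fingers":72},{"dp":[0,0,8],"angular":[0,0,0],"fingers":72}]'; python3 goal.py 428.3 153 -8 82
```

```text
clock: 24.37
eef_pos: [428.4, 151.9, 1.0]
tcp_rot: [-3.141, 0.0, 1.44]
contact_force: [0.0, -0.4, 0.1]
opening: 0.845
clock: 24.7
eef_pos: [428.4, 152.3, -6.4]
tcp_rot: [3.141, -0.001, 1.441]
contact_force: [0.1, 0.7, 0.4]
opening: 0.84
clk 24.7 pos [428.4 152.3  -6.4] yaw 82.5 q1,q6 [0.34 0.47] F [0.1 0.7 0.4] open 0.84
dp [ 0.7 -0.1  1.6] ang [ 0.001 -0.001  0.01 ] rows 0.0 0.1
```

Close on panel A gently with moderate force.

```bash
python3 -m creep '[{"dp":[0,0,1],"angular":[0,0,0],"fingers":62},{"dp":[0,0,1],"angular":[0,0,0],"fingers":56},{"dp":[0,0,1],"angular":[0,0,0],"fingers":46},{"dp":[0,0,1],"angular":[0,0,0],"fingers":46},{"dp":[0,0,1],"angular":[0,0,0],"fingers":46}]' 60;python3 -m creep '[{"dp":[0,0,0],"angular":[0,0,0],"fingers":46},{"dp":[0,0,-3],"angular":[0,0,0],"fingers":46},{"dp":[0,0,-8],"angular":[0,0,0],"fingers":46},{"dp":[0,0,-13],"angular":[0,0,0],"fingers":46}]' 60
python3 - <<'E'
from h import *
s=r.sense(); im=save('wrist','w19');print(s['wrist_torque'])
E
```

```text
clock: 25.12
eef_pos: [428.3, 152.3, -7.0]
tcp_rot: [3.141, -0.0, 1.441]
contact_force: [-1.0, -1.3, 12.7]
opening: 0.642
clock: 25.45
eef_pos: [427.7, 152.2, 5.5]
tcp_rot: [-3.141, 0.0, 1.441]
contact_force: [-0.7, 0.7, -0.0]
opening: 0.649
[0.02423079 0.03457229 0.02543592]
```

View pics/w19.png

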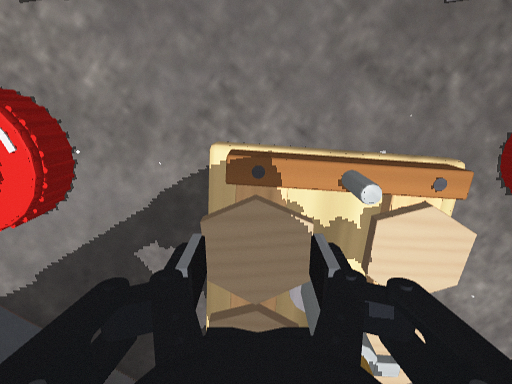

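```bash
python3 -m creep '[{"dp":[0,0,-20],"angular":[0,0,0],"fingers":46},{"dp":[0,0,-45],"angular":[0,0,0],"fingers":46},{"dp":[0,0,-80],"angular":[0,0,0],"fingers":46},{"dp":[0,0,-100],"angular":[0,0,0],"fingers":46},{"dp":[0,0,-100],"angular":[0,0,0],"fingers":46}]' 80
python3 - <<'E'
from h import *
s=r.sense(); im=save('wrist','w20');np.save('w20.npy',s,allow_pickle=True)
E
python3 goal.py 411 300 110 88.7
```

```text
clock: 25.92
eef_pos: [430.6, 153.2, 109.2]
tcp_rot: [3.135, -0.003, 1.441]
contact_force: [1.5, 0.6, -0.1]
opening: 0.633
clk 26.0 pos [429.5 152.8 107.2] yaw 82.6 q1,q6 [0.34 0.47] F [-1.1 -0.1 -1.7] open 0.633
dp [143.6 -37.4  -2.6] ang [ 0.004 -0.002 -0.107] rows 3.6 0.9
```

View pics/w20.png

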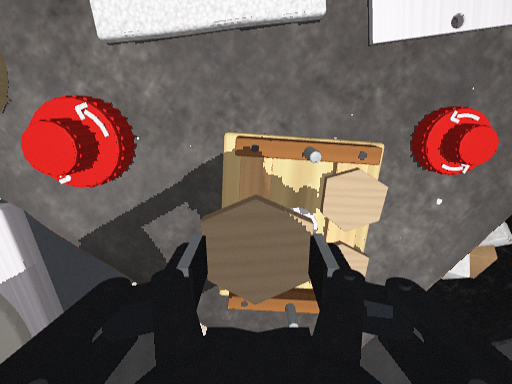

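```bash
python3 -m creep '[{"dp":[35,-9,0],"angular":[0,0,-0.05],"fingers":46},{"dp":[70,-18,0],"angular":[0,0,-0.107],"fingers":46},{"dp":[105,-27,0],"angular":[0,0,-0.107],"fingers":46},{"dp":[135,-36,0],"angular":[0,0,-0.107],"fingers":46},{"dp":[135,-36,0],"angular":[0,0,-0.107],"fingers":46}]' 80;python3 -m creep '[{"dp":[0,0,0],"angular":[0,0,0],"fingers":46}]'
python3 - <<'E'
from h import *
s=r.sense(); im=save('wrist','w21');np.save('w21.npy',s,allow_pickle=True); print(s['eef_pos'],s['opening'])
E
```

```text
clock: 26.38
eef_pos: [408.9, 295.0, 104.0]
tcp_rot: [-3.141, -0.001, 1.55]
contact_force: [-0.4, -0.4, -0.6]
opening: 0.634
clock: 26.47
eef_pos: [408.5, 291.4, 103.7]
tcp_rot: [-3.14, 0.001, 1.551]
contact_force: [0.3, -0.3, -0.5]
opening: 0.632
[408.4742736  291.44580145 103.67865346] 0.6316422717618697
```

View pics/w21.png

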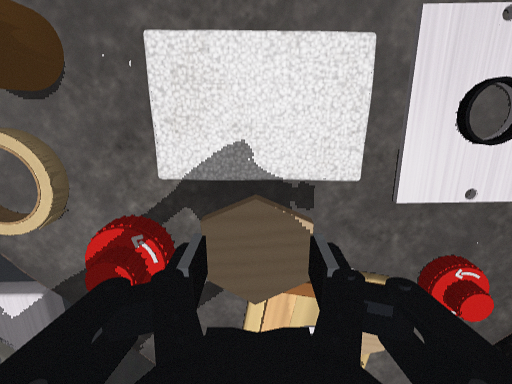

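```bash
cat > slab.py <<'E'
from h import *
def slab(corners,s,n='wrist',targets=True):
    w=onz(n,corners,18,s)[:,:2]; c=w.mean(0)
    # corners order: TL,TR,BR,BL ; long axis TL->TR
    u=(w[1]-w[0])+(w[2]-w[3]); L=(np.linalg.norm(w[1]-w[0])+np.linalg.norm(w[2]-w[3]))/2; W=(np.linalg.norm(w[3]-w[0])+np.linalg.norm(w[2]-w[1]))/2
    u/=np.linalg.norm(u); v=np.array([-u[1],u[0]])
    print('slab c',c.round(1),'L',L.round(1),'W',W.round(1),'toolyaw',(np.degrees(np.arctan2(u[1],u[0]))+90).round(1))
    for i,j in ((-1,1),(1,1),(-1,-1),(1,-1)): print((i,j),(c+u*55*i+v*37*j).round(1))
E
python3 - <<'E'
from slab import *
s=np.load('w21.npy',allow_pickle=True).item()
slab([(144,30),(376,33),(360,180),(158,179)],s)
E
python3 goal.py 356 402 60 88.7
```

```text
slab c [411.8 362.5] L 195.3 W 127.8 toolyaw 88.4
(-1, 1) [357.8 401. ]
(1, 1) [467.8 398. ]
(-1, -1) [355.8 327.1]
(1, -1) [465.7 324. ]
clk 26.5 pos [408.5 290.3 103.7] yaw 88.8 q1,q6 [0.62 0.64] F [-0.3 -0.4 -0.3] open 0.632
dp [110.6 -54.8  43.6] ang [-0.002  0.002  0.001] rows 3.1 0.0
```

```bash
python3 -c "
from h import *
print(onz('top',[(189,282),(189,270),(225,294),(225,279)],80).round())"; python3 -m creep '[{"dp":[35,-17,0],"angular":[0,0,0],"fingers":46},{"dp":[70,-35,0],"angular":[0,0,0],"fingers":46},{"dp":[100,-49,20],"angular":[0,0,0],"fingers":46},{"dp":[110,-54,40],"angular":[0,0,0],"fingers":46},{"dp":[110,-54,60],"angular":[0,0,0],"fingers":46}]' 80;python3 -m creep '[{"dp":[0,0,15],"angular":[0,0,0],"fingers":46},{"dp":[0,0,28],"angular":[0,0,0],"fingers":46},{"dp":[0,0,35],"angular":[0,0,0],"fingers":46},{"dp":[0,0,38],"angular":[0,0,0],"fingers":46},{"dp":[0,0,38],"angular":[0,0,0],"fingers":46}]' 80; python3 goal.py 357 401 -19 88.5;  python3 - <<'E'
from h import *
s=r.sense(); im=save('wrist','w22')
E
```

```text
[[202. 415.  80.]
 [242. 416.  80.]
 [164. 294.  80.]
 [213. 295.  80.]]
clock: 26.93
eef_pos: [357.6, 403.1, 44.1]
tcp_rot: [3.141, -0.001, 1.549]
contact_force: [0.7, -0.9, -0.4]
opening: 0.635
clock: 27.35
eef_pos: [358.1, 400.7, 6.4]
tcp_rot: [-3.141, 0.001, 1.547]
contact_force: [0.5, -0.6, 0.9]
opening: 0.634
clk 27.4 pos [358.1 400.7   6.4] yaw 88.6 q1,q6 [0.84 0.86] F [ 0.5 -0.6  0.9] open 0.634
dp [ 0.3 -1.1 25.4] ang [-0.001  0.001  0.002] rows 0.6 0.0
```

View pics/w22.png

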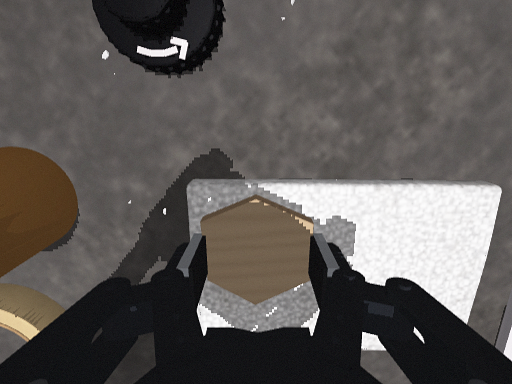

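```bash
python3 -m creep '[{"dp":[0,-1,10],"angular":[0,0,0],"fingers":46},{"dp":[0,-1,18],"angular":[0,0,0],"fingers":46},{"dp":[0,-1,22],"angular":[0,0,0],"fingers":46},{"dp":[0,-1,23],"angular":[0,0,0],"fingers":46},{"dp":[0,-1,23],"angular":[0,0,0],"fingers":46}]' 80;python3 -m creep '[{"dp":[0,0,1],"angular":[0,0,0],"fingers":46},{"dp":[0,0,1],"angular":[0,0,0],"fingers":46}]';python3 -m creep '[{"dp":[0,0,1],"angular":[0,0,0],"fingers":46},{"dp":[0,0,1],"angular":[0,0,0],"fingers":46}]'
```

```text
clock: 27.82
eef_pos: [356.9, 401.7, -16.4]
tcp_rot: [-3.141, 0.001, 1.548]
contact_force: [-0.4, -0.1, -1.5]
opening: 0.632
clock: 27.98
eef_pos: [357.3, 402.1, -16.8]
tcp_rot: [3.141, -0.0, 1.548]
contact_force: [-0.6, 0.8, 0.5]
opening: 0.633
clock: 28.15
eef_pos: [357.2, 402.0, -17.8]
tcp_rot: [3.141, -0.0, 1.548]
contact_force: [-0.7, -0.4, -1.4]
opening: 0.631
```

```bash
python3 -m creep '[{"dp":[0,0,1],"angular":[0,0,0],"fingers":46},{"dp":[0,0,1],"angular":[0,0,0],"fingers":46}]';python3 -m creep '[{"dp":[0,0,1],"angular":[0,0,0],"fingers":46},{"dp":[0,0,1],"angular":[0,0,0],"fingers":46}]'
```

```text
clock: 28.32
eef_pos: [357.3, 402.1, -18.5]
tcp_rot: [3.141, -0.0, 1.548]
contact_force: [-0.6, -0.7, 3.9]
opening: 0.635
clock: 28.48
eef_pos: [357.3, 402.1, -18.7]
tcp_rot: [3.141, -0.0, 1.548]
contact_force: [-1.6, -3.4, 17.5]
opening: 0.633
```

```bash
python3 -m creep '[{"dp":[0,0,-1],"angular":[0,0,0],"fingers":62},{"dp":[0,0,-1],"angular":[0,0,0],"fingers":72},{"dp":[0,0,-1],"angular":[0,0,0],"fingers":72},{"dp":[0,0,-10],"angular":[0,0,0],"fingers":72},{"dp":[0,0,-40],"angular":[0,0,0],"fingers":72}]';python3 -m creep '[{"dp":[0,0,-40],"angular":[0,0,0],"fingers":72},{"dp":[0,0,-80],"angular":[0,0,0],"fingers":72},{"dp":[0,0,-90],"angular":[0,0,0],"fingers":72},{"dp":[0,0,-90],"angular":[0,0,0],"fingers":72}]'; python3 goal.py 519 133 80 75
python3 - <<'E'
from h import *
s=r.sense(); im=save('wrist','w23')
E
```

```text
clock: 28.9
eef_pos: [355.1, 399.6, 17.6]
tcp_rot: [-3.137, 0.005, 1.548]
contact_force: [-0.4, -0.6, 0.7]
opening: 0.844
clock: 29.23
eef_pos: [359.0, 404.0, 114.2]
tcp_rot: [3.137, -0.005, 1.548]
contact_force: [0.4, 1.2, -0.3]
opening: 0.846
clk 29.2 pos [359.  404.  114.2] yaw 88.7 q1,q6 [0.84 0.86] F [ 0.4  1.2 -0.3] open 0.846
dp [-267.4  166.1   33.5] ang [ 0.004 -0.006  0.239] rows 7.6 1.9
```

View pics/w23.png

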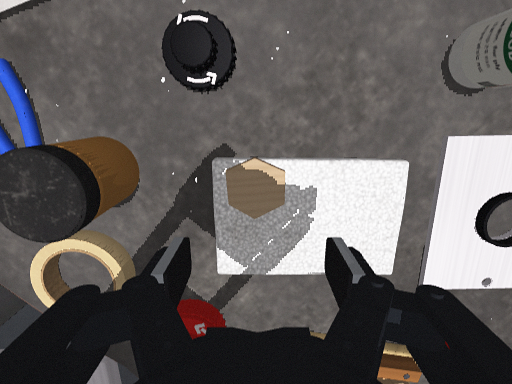

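```bash
python3 -m creep '[{"dp":[-35,22,0],"angular":[0,0,0.1],"fingers":72},{"dp":[-70,43,0],"angular":[0,0,0.2],"fingers":72},{"dp":[-105,65,0],"angular":[0,0,0.24],"fingers":72},{"dp":[-140,87,0],"angular":[0,0,0.24],"fingers":72},{"dp":[-175,109,0],"angular":[0,0,0.24],"fingers":72}]'; python3 goal.py 519.3 133.3 80 75.5
```

```text
clock: 29.7
eef_pos: [461.4, 222.2, 108.4]
tcp_rot: [-3.139, 0.002, 1.308]
contact_force: [0.9, 0.8, 0.2]
opening: 0.847
clk 29.7 pos [461.4 222.2 108.4] yaw 75.0 q1,q6 [0.45 0.71] F [0.9 0.8 0.2] open 0.847
dp [-70.8  79.   28.4] ang [-0.002  0.002 -0.01 ] rows 2.6 0.1
```

```bash
python3 -m creep '[{"dp":[-25,28,0],"angular":[0,0,-0.01],"fingers":72},{"dp":[-50,56,10],"angular":[0,0,-0.01],"fingers":72},{"dp":[-71,79,20],"angular":[0,0,-0.01],"fingers":72},{"dp":[-71,79,30],"angular":[0,0,-0.01],"fingers":72},{"dp":[-71,79,30],"angular":[0,0,-0.01],"fingers":72}]'
python3 - <<'E'
from h import *
s=r.sense(); im=save('wrist','w24'); np.save('w24.npy',s,allow_pickle=True); crop(im,160,130,400,310,3.3,'w24c')
E
python3 goal.py 519.3 133.3 -8 75.5
```

```text
clock: 30.12
eef_pos: [518.1, 133.4, 76.8]
tcp_rot: [-3.137, 0.003, 1.315]
contact_force: [-1.3, -0.2, -0.7]
opening: 0.845
clk 30.2 pos [517.9 134.5  77.7] yaw 75.4 q1,q6 [0.25 0.51] F [-0.2  0.1  0.3] open 0.843
dp [-0.6  2.  85.7] ang [-0.005  0.002 -0.002] rows 2.1 0.0
```

View pics/w24c.png

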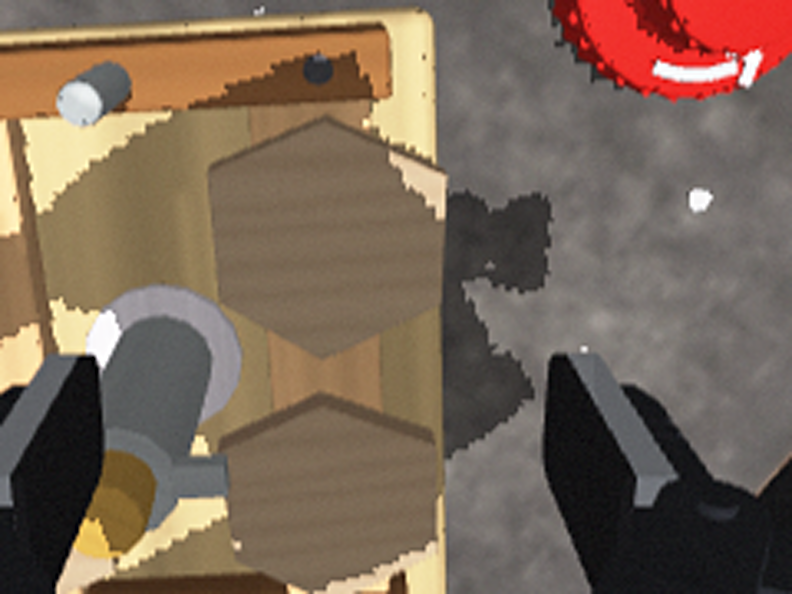

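```bash
python3 -m creep '[{"dp":[0,1,25],"angular":[0,0,0],"fingers":72},{"dp":[0,1,50],"angular":[0,0,0],"fingers":72},{"dp":[0,1,70],"angular":[0,0,0],"fingers":72},{"dp":[0,1,80],"angular":[0,0,0],"fingers":72},{"dp":[0,1,85],"angular":[0,0,0],"fingers":72}]' 60;python3 -m creep '[{"dp":[0,0,0],"angular":[0,0,0],"fingers":72},{"dp":[0,0,0],"angular":[0,0,0],"fingers":72}]'; python3 goal.py 519.3 133.3 -8 75.5
```

```text
clock: 30.58
eef_pos: [519.1, 135.8, -6.4]
tcp_rot: [-3.139, 0.001, 1.319]
contact_force: [-0.5, -0.4, -0.1]
opening: 0.845
clock: 30.75
eef_pos: [521.1, 135.7, -4.3]
tcp_rot: [3.141, -0.0, 1.319]
contact_force: [-0.3, 0.6, 0.4]
opening: 0.843
clk 30.8 pos [521.1 135.7  -4.3] yaw 75.6 q1,q6 [0.25 0.5 ] F [-0.3  0.6  0.4] open 0.843
dp [-2.8 -1.1  3.7] ang [ 0.    -0.     0.001] rows 0.1 0.0
```

```bash
python3 -m creep '[{"dp":[-2.5,-1,1.5],"angular":[0,0,0],"fingers":72},{"dp":[-2.5,-1,3],"angular":[0,0,0],"fingers":62},{"dp":[-2.5,-1,3],"angular":[0,0,0],"fingers":54},{"dp":[-2.5,-1,3],"angular":[0,0,0],"fingers":46},{"dp":[-2.5,-1,3],"angular":[0,0,0],"fingers":46}]' 60;python3 -m creep '[{"dp":[0,0,0],"angular":[0,0,0],"fingers":46},{"dp":[0,0,0],"angular":[0,0,0],"fingers":46},{"dp":[0,0,-3],"angular":[0,0,0],"fingers":46},{"dp":[0,0,-8],"angular":[0,0,0],"fingers":46},{"dp":[0,0,-13],"angular":[0,0,0],"fingers":46}]' 80; python3 -m creep '[{"dp":[0,0,-20],"angular":[0,0,0],"fingers":46},{"dp":[0,0,-45],"angular":[0,0,0],"fingers":46},{"dp":[0,0,-80],"angular":[0,0,0],"fingers":46},{"dp":[0,0,-100],"angular":[0,0,0],"fingers":46},{"dp":[0,0,-100],"angular":[0,0,0],"fingers":46}]' 80
python3 - <<'E'
from h import *
s=r.sense(); im=save('wrist','w25')
E
python3 goal.py 466 325 100 88.5
```

```text
clock: 31.17
eef_pos: [519.7, 132.9, -6.7]
tcp_rot: [3.141, -0.0, 1.318]
contact_force: [-1.9, -1.1, 8.7]
opening: 0.641
clock: 31.58
eef_pos: [519.4, 132.9, 5.6]
tcp_rot: [3.141, -0.0, 1.318]
contact_force: [-0.1, -1.1, -0.3]
opening: 0.635
clock: 32.0
eef_pos: [522.4, 133.7, 110.0]
tcp_rot: [3.135, -0.004, 1.318]
contact_force: [1.7, 0.2, -0.2]
opening: 0.637
clk 32.0 pos [521.2 133.4 107.8] yaw 75.5 q1,q6 [0.25 0.5 ] F [ 0.1 -0.5 -1.3] open 0.637
dp [ 171.6 -101.4    7.8] ang [ 0.005 -0.002 -0.227] rows 4.8 1.8
```

View pics/w25.png

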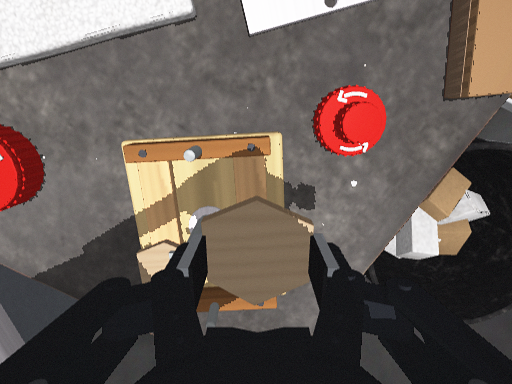

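```bash
python3 -m creep '[{"dp":[35,-21,0],"angular":[0,0,-0.08],"fingers":46},{"dp":[70,-42,0],"angular":[0,0,-0.16],"fingers":46},{"dp":[105,-62,0],"angular":[0,0,-0.227],"fingers":46},{"dp":[140,-83,0],"angular":[0,0,-0.227],"fingers":46},{"dp":[170,-101,0],"angular":[0,0,-0.227],"fingers":46}]' 80;python3 -m creep '[{"dp":[0,0,0],"angular":[0,0,0],"fingers":46}]'
python3 - <<'E'
from h import *
s=r.sense(); im=save('wrist','w26');np.save('w26.npy',s,allow_pickle=True); print(s['eef_pos'],s['opening'])
E
```

```text
clock: 32.47
eef_pos: [462.5, 324.5, 104.1]
tcp_rot: [-3.14, 0.001, 1.545]
contact_force: [-0.3, -0.1, -1.1]
opening: 0.634
clock: 32.55
eef_pos: [462.1, 327.8, 104.2]
tcp_rot: [-3.141, -0.001, 1.548]
contact_force: [0.0, 0.2, 0.9]
opening: 0.637
[462.07961568 327.82757349 104.2110404 ] 0.6365671147015479
```

View pics/w26.png

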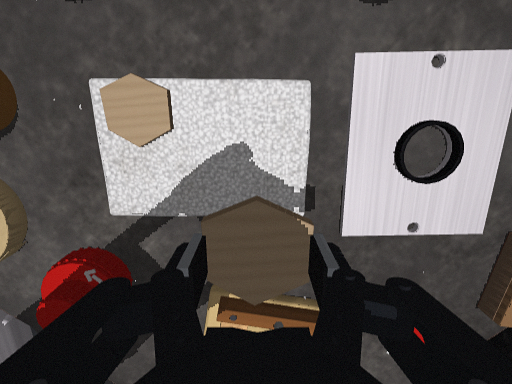

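```bash
python3 - <<'E'
from slab import *
s=np.load('w26.npy',allow_pickle=True).item()
slab([(90,79),(311,80),(300,214),(109,214)],s)
w=onz('wrist',[(131,73),(171,92),(173,131),(140,147),(107,131),(100,95)],27,s)[:,:2]; print('A',w.mean(0),w.round(0).tolist())
E
python3 goal.py 467 399 20 88.5
```

```text
slab c [411.2 363.6] L 193.7 W 126.5 toolyaw 88.6
(-1, 1) [357.1 402. ]
(1, 1) [467.1 399.3]
(-1, -1) [355.3 328. ]
(1, -1) [465.3 325.3]
A [358.14368411 400.50678989] [[358.0, 432.0], [390.0, 417.0], [388.0, 384.0], [356.0, 370.0], [329.0, 385.0], [328.0, 415.0]]
clk 32.6 pos [462.5 325.3 104. ] yaw 88.7 q1,q6 [0.61 0.63] F [ 0.1  0.5 -0.5] open 0.637
dp [73.8  3.  84. ] ang [-0.001  0.     0.004] rows 2.7 0.0
```

Slab unmoved. Place B at (467,399).

```bash
python3 -m creep '[{"dp":[35,1.5,5],"angular":[0,0,0],"fingers":46},{"dp":[65,3,25],"angular":[0,0,0],"fingers":46},{"dp":[74,3,55],"angular":[0,0,0],"fingers":46},{"dp":[74,3,85],"angular":[0,0,0],"fingers":46},{"dp":[74,3,100],"angular":[0,0,0],"fingers":46}]' 80;python3 -m creep '[{"dp":[0,0,6],"angular":[0,0,0],"fingers":46},{"dp":[0,0,12],"angular":[0,0,0],"fingers":46},{"dp":[0,0,16],"angular":[0,0,0],"fingers":46},{"dp":[0,0,18],"angular":[0,0,0],"fingers":46},{"dp":[0,0,18],"angular":[0,0,0],"fingers":46}]' 80; python3 goal.py 467 399 -18.5 88.5;  python3 - <<'E'
from h import *
s=r.sense(); im=save('wrist','w27')
E
```

```text
clock: 33.02
eef_pos: [467.1, 394.8, 0.9]
tcp_rot: [-3.138, 0.004, 1.545]
contact_force: [-1.0, -0.8, -1.1]
opening: 0.633
clock: 33.43
eef_pos: [469.5, 396.7, -12.4]
tcp_rot: [3.141, -0.001, 1.544]
contact_force: [-0.4, 0.1, -0.3]
opening: 0.632
clk 33.4 pos [469.5 396.7 -12.4] yaw 88.5 q1,q6 [0.7  0.73] F [-0.4  0.1 -0.3] open 0.632
dp [ 2.3 -2.6  6.1] ang [ 0.001 -0.001 -0.   ] rows 0.2 0.0
```

View pics/w27.png

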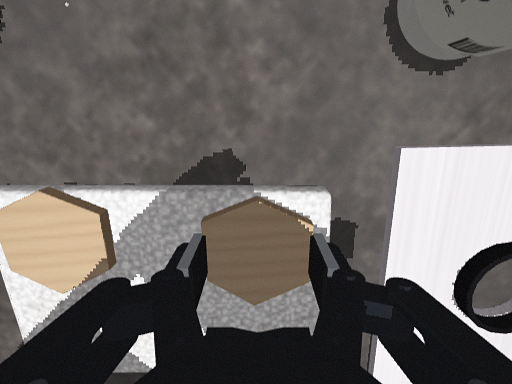

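```bash
python3 -m creep '[{"dp":[2,-2,2],"angular":[0,0,0],"fingers":46},{"dp":[2,-2,4],"angular":[0,0,0],"fingers":46},{"dp":[2,-2,5],"angular":[0,0,0],"fingers":46},{"dp":[2,-2,5],"angular":[0,0,0],"fingers":46}]' 80;python3 -m creep '[{"dp":[0,0,1],"angular":[0,0,0],"fingers":46},{"dp":[0,0,1],"angular":[0,0,0],"fingers":46}]'
```

```text
clock: 33.82
eef_pos: [466.9, 398.8, -18.0]
tcp_rot: [-3.142, 0.0, 1.545]
contact_force: [0.6, 0.1, -1.0]
opening: 0.634
clock: 33.98
eef_pos: [467.1, 398.9, -18.4]
tcp_rot: [-3.142, -0.0, 1.545]
contact_force: [-0.6, -1.5, 5.2]
opening: 0.635
```

```bash
python3 -m creep '[{"dp":[0,0,1],"angular":[0,0,0],"fingers":46},{"dp":[0,0,1],"angular":[0,0,0],"fingers":46}]'
```

```text
clock: 34.15
eef_pos: [467.1, 398.9, -18.5]
tcp_rot: [-3.142, -0.0, 1.545]
contact_force: [-4.7, -2.7, 15.9]
opening: 0.635
```

Down. Release, rise, and head for C.

```bash
python3 -m creep '[{"dp":[0,0,-1],"angular":[0,0,0],"fingers":62},{"dp":[0,0,-1],"angular":[0,0,0],"fingers":72},{"dp":[0,0,-1],"angular":[0,0,0],"fingers":72},{"dp":[0,0,-10],"angular":[0,0,0],"fingers":72},{"dp":[0,0,-40],"angular":[0,0,0],"fingers":72}]';python3 -m creep '[{"dp":[0,0,-40],"angular":[0,0,0],"fingers":72},{"dp":[0,0,-80],"angular":[0,0,0],"fingers":72},{"dp":[0,0,-90],"angular":[0,0,0],"fingers":72},{"dp":[0,0,-90],"angular":[0,0,0],"fingers":72}]'; python3 goal.py 415 77 110 77
python3 - <<'E'
from h import *
s=r.sense(); im=save('wrist','w28')
E
```

```text
clock: 34.57
eef_pos: [464.5, 396.6, 17.0]
tcp_rot: [-3.136, 0.005, 1.545]
contact_force: [0.4, -0.3, -0.1]
opening: 0.846
clock: 34.9
eef_pos: [469.2, 400.6, 114.6]
tcp_rot: [3.136, -0.005, 1.545]
contact_force: [0.6, -0.0, 0.3]
opening: 0.84
clk 34.9 pos [469.2 400.6 114.6] yaw 88.5 q1,q6 [0.7  0.73] F [ 0.6 -0.   0.3] open 0.84
dp [-324.9  -45.8    2.8] ang [ 0.005 -0.005  0.201] rows 7.9 1.6
```

View pics/w28.png

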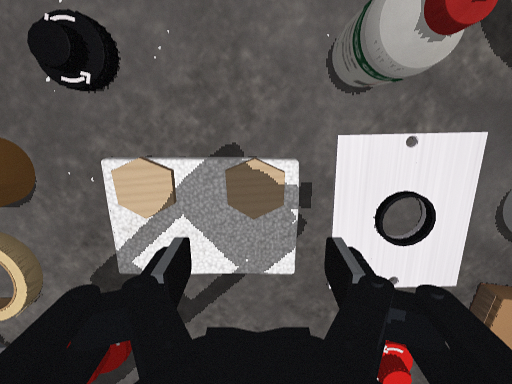

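Both panels lie flat on the slab's far row. On to C.

```bash
python3 -m creep '[{"dp":[-40,-6,0],"angular":[0,0,0.1],"fingers":72},{"dp":[-80,-12,0],"angular":[0,0,0.2],"fingers":72},{"dp":[-120,-18,0],"angular":[0,0,0.2],"fingers":72},{"dp":[-160,-23,0],"angular":[0,0,0.2],"fingers":72},{"dp":[-200,-28,0],"angular":[0,0,0.2],"fingers":72}]'; python3 goal.py 415 77 110 77
```

```text
clock: 35.37
eef_pos: [431.8, 197.4, 108.4]
tcp_rot: [-3.139, 0.002, 1.345]
contact_force: [0.6, -0.6, 0.6]
opening: 0.843
clk 35.4 pos [431.8 197.4 108.4] yaw 77.1 q1,q6 [0.43 0.65] F [ 0.6 -0.6  0.6] open 0.843
dp [-121.1   10.6   -1.4] ang [-0.002  0.002  0.002] rows 2.9 0.0
```

```bash
python3 -m creep '[{"dp":[-40,4,0],"angular":[0,0,0],"fingers":72},{"dp":[-80,7,0],"angular":[0,0,0],"fingers":72},{"dp":[-119,10,10],"angular":[0,0,0],"fingers":72},{"dp":[-119,10,30],"angular":[0,0,0],"fingers":72},{"dp":[-119,10,30],"angular":[0,0,0],"fingers":72}]'; python3 -m creep '[{"dp":[0,0,0],"angular":[0,0,0],"fingers":72}]'
python3 - <<'E'
from h import *
s=r.sense(); im=save('wrist','w29'); np.save('w29.npy',s,allow_pickle=True); crop(im,160,130,400,310,3.3,'w29c')
E
python3 goal.py 415 77 -8 77
```

```text
clock: 35.78
eef_pos: [413.5, 78.9, 76.8]
tcp_rot: [-3.136, 0.003, 1.341]
contact_force: [-1.3, 0.2, -0.6]
opening: 0.846
clock: 35.87
eef_pos: [415.4, 80.9, 78.8]
tcp_rot: [-3.138, 0.001, 1.343]
contact_force: [0.6, 1.0, 0.5]
opening: 0.843
clk 35.9 pos [416.4  81.6  79.6] yaw 77.0 q1,q6 [0.19 0.42] F [ 0.   0.1 -0.1] open 0.843
dp [-4.8 -0.2 87.6] ang [-0.002  0.001  0.001] rows 2.1 0.0
```

View pics/w29c.png

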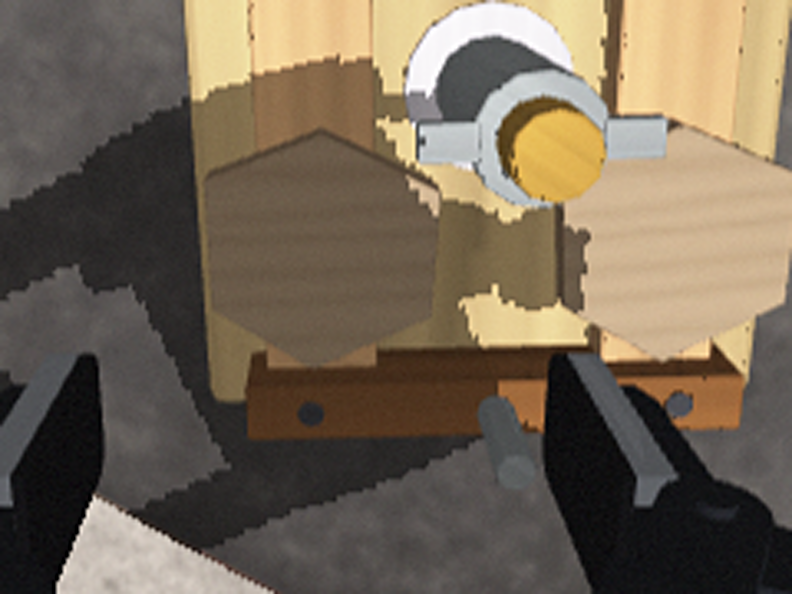

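Run:
```python
from h import *
s=np.load('w29.npy',allow_pickle=True).item()
P={'C':[(206,182),(322,132),(438,190),(435,318),(318,368),(212,307)],'D':[(563,178),(680,123),(796,180),(787,303),(664,360),(563,305)]}
for k,v in P.items():
    w=onz('wrist',np.array(v)/3.3+[160,130],39,s)[:,:2]
    a=(w[0]+w[5])/2; b=(w[2]+w[3])/2; u=b-a
    print(k,w.mean(0).round(1),'wid',np.linalg.norm(u).round(1), 'toolyaw',(np.degrees(np.arctan2(u[1],u[0]))+90).round(1), 'edges dir',[ (np.degrees(np.arctan2(*(p-q)[::-1]))).round(1) for p,q in ((w[0],w[5]),(w[2],w[3]))])
```

```text
C [414.6  76.9] wid 56.9 toolyaw 74.5 edges dir [np.float64(77.6), np.float64(77.8)]
D [500.9  59.3] wid 56.8 toolyaw 77.1 edges dir [np.float64(81.3), np.float64(81.5)]
```

```bash
python3 -m creep '[{"dp":[-4,0,25],"angular":[0,0,0],"fingers":72},{"dp":[-4,0,50],"angular":[0,0,0],"fingers":72},{"dp":[-4,0,70],"angular":[0,0,0],"fingers":72},{"dp":[-4,0,80],"angular":[0,0,0],"fingers":72},{"dp":[-4,0,83],"angular":[0,0,0],"fingers":72}]' 60;python3 -m creep '[{"dp":[0,0,0],"angular":[0,0,0],"fingers":72},{"dp":[0,0,0],"angular":[0,0,0],"fingers":72}]'; python3 goal.py 414.8 77 -8 77
```

```text
clock: 36.33
eef_pos: [415.4, 78.6, -4.1]
tcp_rot: [-3.139, 0.001, 1.347]
contact_force: [0.6, 0.4, 0.4]
opening: 0.841
clock: 36.5
eef_pos: [416.7, 78.3, -2.4]
tcp_rot: [3.141, -0.0, 1.346]
contact_force: [0.2, 0.0, -0.4]
opening: 0.838
clk 36.5 pos [416.7  78.3  -2.4] yaw 77.1 q1,q6 [0.18 0.41] F [ 0.2  0.  -0.4] open 0.838
dp [-1.7 -1.5  5.6] ang [ 0.001 -0.     0.002] rows 0.1 0.0
```

```bash
python3 -m creep '[{"dp":[-1.5,-1.5,3],"angular":[0,0,0],"fingers":72},{"dp":[-1.5,-1.5,5],"angular":[0,0,0],"fingers":62},{"dp":[-1.5,-1.5,5],"angular":[0,0,0],"fingers":54},{"dp":[-1.5,-1.5,5],"angular":[0,0,0],"fingers":46},{"dp":[-1.5,-1.5,5],"angular":[0,0,0],"fingers":46}]' 60;python3 -m creep '[{"dp":[0,0,0],"angular":[0,0,0],"fingers":46},{"dp":[0,0,0],"angular":[0,0,0],"fingers":46},{"dp":[0,0,-3],"angular":[0,0,0],"fingers":46},{"dp":[0,0,-8],"angular":[0,0,0],"fingers":46},{"dp":[0,0,-13],"angular":[0,0,0],"fingers":46}]' 80; python3 -m creep '[{"dp":[0,0,-20],"angular":[0,0,0],"fingers":46},{"dp":[0,0,-45],"angular":[0,0,0],"fingers":46},{"dp":[0,0,-80],"angular":[0,0,0],"fingers":46},{"dp":[0,0,-100],"angular":[0,0,0],"fingers":46},{"dp":[0,0,-100],"angular":[0,0,0],"fingers":46}]' 80
python3 - <<'E'
from h import *
s=r.sense(); im=save('wrist','w30')
E
python3 goal.py 411 270 105 88.5
```

```text
clock: 36.92
eef_pos: [414.4, 76.4, -7.2]
tcp_rot: [3.141, -0.0, 1.344]
contact_force: [-3.0, 1.7, 8.7]
opening: 0.643
clock: 37.33
eef_pos: [414.3, 76.3, 5.6]
tcp_rot: [3.142, -0.0, 1.345]
contact_force: [0.1, 0.1, -0.5]
opening: 0.636
clock: 37.75
eef_pos: [417.2, 76.8, 109.3]
tcp_rot: [3.135, -0.003, 1.345]
contact_force: [0.3, -0.0, -0.2]
opening: 0.635
clk 37.8 pos [416.1  76.6 107.4] yaw 77.1 q1,q6 [0.18 0.4 ] F [-0.3  0.2 -0.7] open 0.635
dp [187.3 -48.3   2.5] ang [ 0.005 -0.002 -0.2  ] rows 4.6 1.6
```

View pics/w30.png

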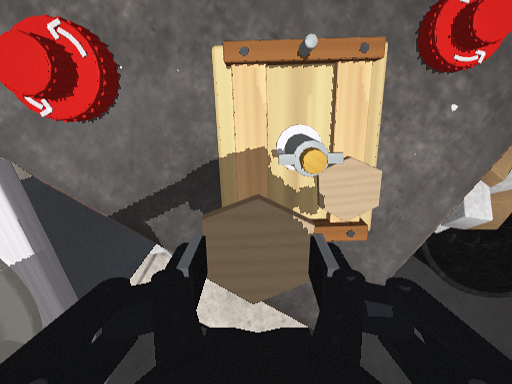

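```bash
python3 -m creep '[{"dp":[37,-10,0],"angular":[0,0,-0.07],"fingers":46},{"dp":[74,-20,0],"angular":[0,0,-0.14],"fingers":46},{"dp":[112,-30,0],"angular":[0,0,-0.2],"fingers":46},{"dp":[150,-40,0],"angular":[0,0,-0.2],"fingers":46},{"dp":[187,-48,0],"angular":[0,0,-0.2],"fingers":46}]' 80;python3 -m creep '[{"dp":[0,0,0],"angular":[0,0,0],"fingers":46}]'
python3 - <<'E'
from h import *
s=r.sense(); im=save('wrist','w31');np.save('w31.npy',s,allow_pickle=True); print(s['eef_pos'],s['opening'])
E
```

```text
clock: 38.22
eef_pos: [408.1, 270.7, 103.9]
tcp_rot: [-3.14, 0.001, 1.545]
contact_force: [0.8, 0.4, 0.0]
opening: 0.636
clock: 38.3
eef_pos: [409.6, 274.9, 104.4]
tcp_rot: [3.141, -0.002, 1.548]
contact_force: [0.5, 0.0, -0.6]
opening: 0.632
[409.6129927  274.86890022 104.40806526] 0.6317706080992451
```

View pics/w31.png

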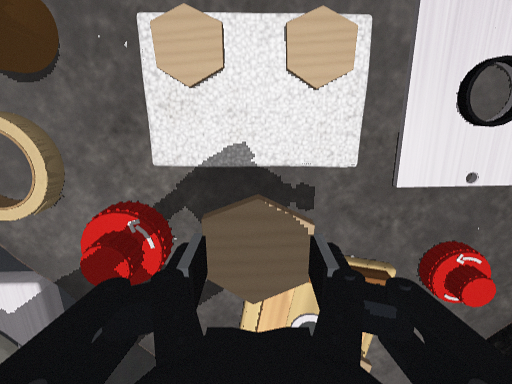

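```bash
python3 - <<'E'
from slab import *
s=np.load('w31.npy',allow_pickle=True).item()
slab([(137,12),(372,15),(358,166),(153,165)],s)
E
python3 goal.py 355.5 326 25 88.5
```

```text
slab c [409.8 359.9] L 195.7 W 127.8 toolyaw 88.3
(-1, 1) [355.9 398.6]
(1, 1) [465.9 395.3]
(-1, -1) [353.7 324.6]
(1, -1) [463.6 321.3]
clk 38.4 pos [408.8 272.  104. ] yaw 88.7 q1,q6 [0.58 0.61] F [-0.9 -0.2 -0.3] open 0.635
dp [ 52.8 -54.5  79. ] ang [-0.001  0.     0.004] rows 2.6 0.0
```

```bash
python3 -m creep '[{"dp":[26,-26,5],"angular":[0,0,0],"fingers":46},{"dp":[45,-46,25],"angular":[0,0,0],"fingers":46},{"dp":[53,-54,55],"angular":[0,0,0],"fingers":46},{"dp":[53,-54,85],"angular":[0,0,0],"fingers":46},{"dp":[53,-54,105],"angular":[0,0,0],"fingers":46}]' 80;python3 -m creep '[{"dp":[0,0,4],"angular":[0,0,0],"fingers":46},{"dp":[0,0,8],"angular":[0,0,0],"fingers":46},{"dp":[0,0,11],"angular":[0,0,0],"fingers":46},{"dp":[0,0,11],"angular":[0,0,0],"fingers":46}]' 80; python3 goal.py 355.5 326 -18.5 88.5
```

```text
clock: 38.77
eef_pos: [354.7, 321.9, -2.7]
tcp_rot: [-3.139, 0.003, 1.546]
contact_force: [0.3, 0.2, -0.5]
opening: 0.634
clock: 39.1
eef_pos: [357.3, 323.5, -10.6]
tcp_rot: [3.141, -0.0, 1.544]
contact_force: [-0.0, -0.3, -0.1]
opening: 0.638
clk 39.1 pos [357.3 323.5 -10.6] yaw 88.5 q1,q6 [0.73 0.76] F [-0.  -0.3 -0.1] open 0.638
dp [ 2.4 -1.8  7.9] ang [ 0.    -0.    -0.001] rows 0.2 0.0
```

```bash
python3 -m creep '[{"dp":[2.4,-1.8,2],"angular":[0,0,0],"fingers":46},{"dp":[2.4,-1.8,4],"angular":[0,0,0],"fingers":46},{"dp":[2.4,-1.8,6],"angular":[0,0,0],"fingers":46},{"dp":[2.4,-1.8,7],"angular":[0,0,0],"fingers":46},{"dp":[2.4,-1.8,7],"angular":[0,0,0],"fingers":46}]' 80;python3 -m creep '[{"dp":[0,0,1],"angular":[0,0,0],"fingers":46},{"dp":[0,0,1],"angular":[0,0,0],"fingers":46}]'
python3 - <<'E'
from h import *
s=r.sense(); im=save('wrist','w32')
E
```

```text
clock: 39.52
eef_pos: [355.0, 326.2, -17.9]
tcp_rot: [3.142, -0.0, 1.545]
contact_force: [0.3, 0.1, -0.2]
opening: 0.633
clock: 39.68
eef_pos: [355.1, 326.3, -18.8]
tcp_rot: [3.141, -0.0, 1.545]
contact_force: [-0.1, 0.0, -0.3]
opening: 0.635
```

View pics/w32.png

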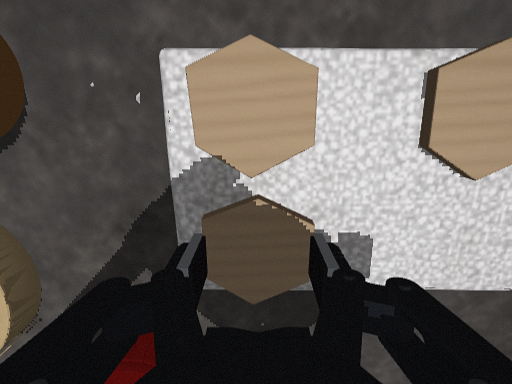

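```bash
python3 -m creep '[{"dp":[2,0,0],"angular":[0,0,0],"fingers":46},{"dp":[2,0,1],"angular":[0,0,0],"fingers":46},{"dp":[2,0,1],"angular":[0,0,0],"fingers":46}]'
```

```text
clock: 39.98
eef_pos: [355.1, 328.2, -18.9]
tcp_rot: [-3.142, 0.0, 1.545]
contact_force: [-3.2, -4.0, 19.8]
opening: 0.635
```

```bash
python3 -m creep '[{"dp":[0,0,-1],"angular":[0,0,0],"fingers":62},{"dp":[0,0,-1],"angular":[0,0,0],"fingers":72},{"dp":[0,0,-1],"angular":[0,0,0],"fingers":72},{"dp":[0,0,-10],"angular":[0,0,0],"fingers":72},{"dp":[0,0,-40],"angular":[0,0,0],"fingers":72}]';python3 -m creep '[{"dp":[0,0,-40],"angular":[0,0,0],"fingers":72},{"dp":[0,0,-80],"angular":[0,0,0],"fingers":72},{"dp":[0,0,-90],"angular":[0,0,0],"fingers":72},{"dp":[0,0,-90],"angular":[0,0,0],"fingers":72}]'; python3 goal.py 501 59.5 110 80.5
python3 - <<'E'
from h import *
s=r.sense(); im=save('wrist','w33')
E
```

```text
clock: 40.4
eef_pos: [352.9, 326.2, 17.8]
tcp_rot: [-3.137, 0.005, 1.545]
contact_force: [-0.3, -0.8, 0.1]
opening: 0.844
clock: 40.73
eef_pos: [357.0, 330.0, 113.9]
tcp_rot: [3.137, -0.005, 1.545]
contact_force: [-0.1, -0.8, -0.0]
opening: 0.84
clk 40.7 pos [357.  330.  113.9] yaw 88.5 q1,q6 [0.74 0.77] F [-0.1 -0.8 -0. ] open 0.84
dp [-266.7  151.     3.3] ang [ 0.005 -0.005  0.14 ] rows 7.3 1.1
```

View pics/w33.png

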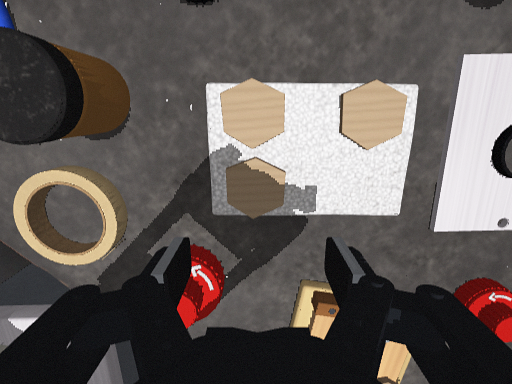

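Three placed, flat and separate. Now D.

```bash
python3 -m creep '[{"dp":[-35,20,0],"angular":[0,0,0.07],"fingers":72},{"dp":[-70,40,0],"angular":[0,0,0.14],"fingers":72},{"dp":[-105,60,0],"angular":[0,0,0.14],"fingers":72},{"dp":[-140,80,0],"angular":[0,0,0.14],"fingers":72},{"dp":[-175,100,0],"angular":[0,0,0.14],"fingers":72}]'; python3 goal.py 501 59.5 110 80.5
```

```text
clock: 41.2
eef_pos: [449.7, 148.6, 108.5]
tcp_rot: [-3.139, 0.001, 1.405]
contact_force: [1.3, 0.6, 0.2]
opening: 0.844
clk 41.2 pos [449.7 148.6 108.5] yaw 80.5 q1,q6 [0.32 0.48] F [1.3 0.6 0.2] open 0.844
dp [-79.4  65.2  -1.6] ang [-0.002  0.001  0.   ] rows 2.5 0.0
```

```bash
python3 -m creep '[{"dp":[-26,21,0],"angular":[0,0,0],"fingers":72},{"dp":[-52,43,0],"angular":[0,0,0],"fingers":72},{"dp":[-78,64,10],"angular":[0,0,0],"fingers":72},{"dp":[-78,64,30],"angular":[0,0,0],"fingers":72},{"dp":[-78,64,30],"angular":[0,0,0],"fingers":72}]'; python3 -m creep '[{"dp":[0,0,0],"angular":[0,0,0],"fingers":72},{"dp":[0,0,0],"angular":[0,0,0],"fingers":72},{"dp":[0,0,0],"angular":[0,0,0],"fingers":72}]'
python3 - <<'E'
from h import *
s=r.sense(); im=save('wrist','w34'); np.save('w34.npy',s,allow_pickle=True); crop(im,160,130,400,310,3.3,'w34c')
E
python3 goal.py 501 59.5 -8 80.5
```

```text
clock: 41.62
eef_pos: [498.2, 61.2, 76.0]
tcp_rot: [-3.135, 0.002, 1.402]
contact_force: [-1.9, 0.0, 0.4]
opening: 0.842
clock: 41.87
eef_pos: [500.4, 64.0, 80.4]
tcp_rot: [-3.141, -0.0, 1.406]
contact_force: [0.0, -0.4, 0.2]
opening: 0.846
clk 41.9 pos [500.7  64.   80.6] yaw 80.6 q1,q6 [0.12 0.29] F [-0.3 -0.2 -0.1] open 0.839
dp [-4.4  1.  88.6] ang [ 0.    -0.     0.001] rows 2.1 0.0
```

View pics/w34c.png

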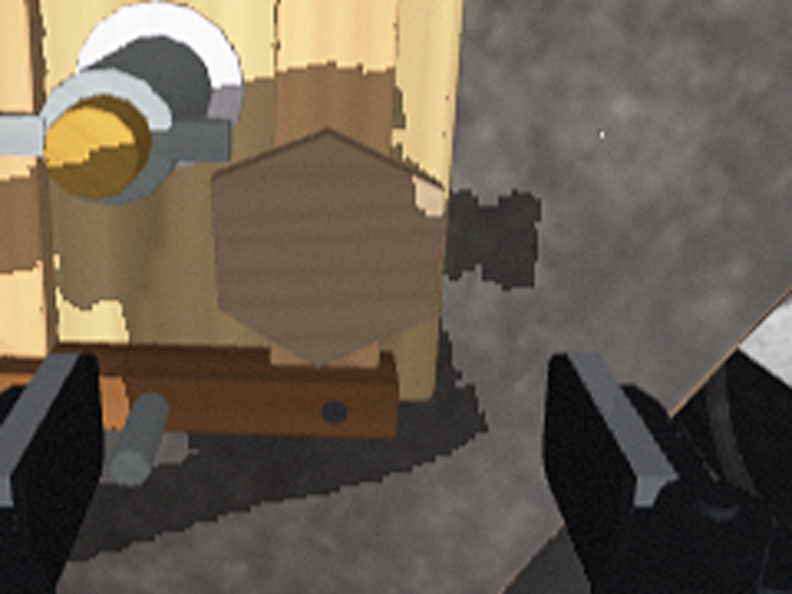

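```bash
python3 - <<'E'
from h import *
s=np.load('w34.npy',allow_pickle=True).item()
w=onz('wrist',np.array([(212,178),(328,132),(443,187),(440,318),(320,367),(218,305)])/3.3+[160,130],39,s)[:,:2]
print(w.mean(0))
for p,q in ((w[0],w[5]),(w[2],w[3])): print(np.degrees(np.arctan2(*(p-q)[::-1])))
E
python3 -m creep '[{"dp":[-4,0.5,25],"angular":[0,0,0],"fingers":72},{"dp":[-4,0.5,50],"angular":[0,0,0],"fingers":72},{"dp":[-4,0.5,70],"angular":[0,0,0],"fingers":72},{"dp":[-4,0.5,80],"angular":[0,0,0],"fingers":72},{"dp":[-4,0.5,83],"angular":[0,0,0],"fingers":72}]' 60;python3 -m creep '[{"dp":[0,0,0],"angular":[0,0,0],"fingers":72},{"dp":[0,0,0],"angular":[0,0,0],"fingers":72}]'; python3 goal.py 501 59.5 -8 80.5
```

```text
[501.29303622  59.67681477]
81.2618420484436
81.51125461526601
clock: 42.33
eef_pos: [499.5, 59.5, -3.9]
tcp_rot: [-3.14, 0.001, 1.406]
contact_force: [0.6, 1.1, -0.3]
opening: 0.843
clock: 42.5
eef_pos: [501.3, 59.4, -2.0]
tcp_rot: [3.14, -0.0, 1.405]
contact_force: [0.1, -0.0, -0.2]
opening: 0.844
clk 42.5 pos [501.3  59.4  -2. ] yaw 80.5 q1,q6 [0.12 0.28] F [ 0.1 -0.  -0.2] open 0.844
dp [ 0.  -0.3  6. ] ang [ 0.001 -0.     0.   ] rows 0.1 0.0
```

```bash
python3 -m creep '[{"dp":[0,0,3],"angular":[0,0,0],"fingers":72},{"dp":[0,0,5.5],"angular":[0,0,0],"fingers":62},{"dp":[0,0,5.5],"angular":[0,0,0],"fingers":54},{"dp":[0,0,5.5],"angular":[0,0,0],"fingers":46},{"dp":[0,0,5.5],"angular":[0,0,0],"fingers":46}]' 60;python3 -m creep '[{"dp":[0,0,0],"angular":[0,0,0],"fingers":46},{"dp":[0,0,0],"angular":[0,0,0],"fingers":46},{"dp":[0,0,-3],"angular":[0,0,0],"fingers":46},{"dp":[0,0,-8],"angular":[0,0,0],"fingers":46},{"dp":[0,0,-13],"angular":[0,0,0],"fingers":46}]' 80; python3 -m creep '[{"dp":[0,0,-20],"angular":[0,0,0],"fingers":46},{"dp":[0,0,-45],"angular":[0,0,0],"fingers":46},{"dp":[0,0,-80],"angular":[0,0,0],"fingers":46},{"dp":[0,0,-100],"angular":[0,0,0],"fingers":46},{"dp":[0,0,-100],"angular":[0,0,0],"fingers":46}]' 80
python3 - <<'E'
from h import *
s=r.sense(); im=save('wrist','w35')
E
python3 goal.py 440 265 105 88.5
```

```text
clock: 42.92
eef_pos: [501.0, 59.2, -7.6]
tcp_rot: [3.141, -0.0, 1.405]
contact_force: [-1.2, -0.3, 7.6]
opening: 0.647
clock: 43.33
eef_pos: [500.5, 59.0, 5.0]
tcp_rot: [-3.141, 0.0, 1.405]
contact_force: [0.4, -0.6, -0.5]
opening: 0.635
clock: 43.75
eef_pos: [503.6, 59.4, 109.2]
tcp_rot: [3.134, -0.002, 1.405]
contact_force: [1.5, -0.2, 0.2]
opening: 0.634
clk 43.8 pos [502.4  59.3 107.2] yaw 80.5 q1,q6 [0.11 0.28] F [ 0.1 -0.5 -1.6] open 0.631
dp [192.6 -95.6   2. ] ang [ 0.005 -0.001 -0.14 ] rows 5.2 1.1
```

View pics/w35.png

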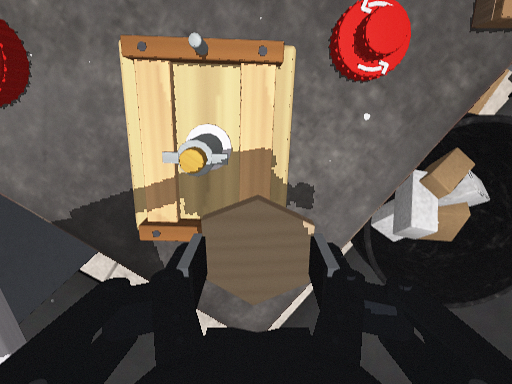

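```bash
python3 -m creep '[{"dp":[37,-18,0],"angular":[0,0,-0.07],"fingers":46},{"dp":[74,-36,0],"angular":[0,0,-0.14],"fingers":46},{"dp":[111,-55,0],"angular":[0,0,-0.14],"fingers":46},{"dp":[148,-73,0],"angular":[0,0,-0.14],"fingers":46},{"dp":[185,-92,0],"angular":[0,0,-0.14],"fingers":46}]' 80;python3 -m creep '[{"dp":[0,0,0],"angular":[0,0,0],"fingers":46},{"dp":[0,0,0],"angular":[0,0,0],"fingers":46}]'
python3 - <<'E'
from h import *
s=r.sense(); im=save('wrist','w36');np.save('w36.npy',s,allow_pickle=True); print(s['eef_pos'],s['opening'])
E
```

```text
clock: 44.22
eef_pos: [439.0, 257.9, 103.7]
tcp_rot: [-3.14, 0.001, 1.544]
contact_force: [1.3, -0.3, 0.1]
opening: 0.637
clock: 44.38
eef_pos: [438.9, 258.3, 103.6]
tcp_rot: [-3.14, 0.001, 1.549]
contact_force: [-0.4, -0.8, -0.7]
opening: 0.637
[438.85503655 258.32677441 103.59395613] 0.6365256898027967
```

View pics/w36.png

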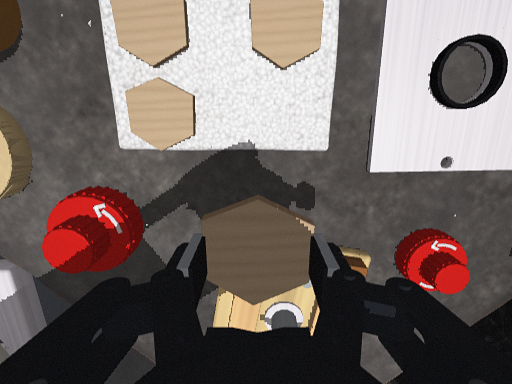

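```bash
python3 - <<'E'
from h import *
s=np.load('w36.npy',allow_pickle=True).item()
print(onz('wrist',[(120,148),(328,150)],18,s).round(1))
w=onz('wrist',[(160,77),(194,94),(194,132),(162,150),(128,133),(125,95)],27,s); print(w.mean(0))
print('Btip',onz('wrist',[(283,68)],27,s))
E
python3 goal.py 465.5 326.5 25 88.5
```

```text
[[310.6 298.8  18. ]
 [506.1 292.8  18. ]]
[355.41705116 328.61799528  27.        ]
Btip [[462.60396944 363.63700977  27.        ]]
clk 44.4 pos [439.3 257.  103.6] yaw 88.7 q1,q6 [0.53 0.55] F [ 0.3 -0.4 -0.4] open 0.636
dp [70.2 24.7 78.5] ang [-0.001  0.001  0.003] rows 2.6 0.0
```

```bash
python3 -m creep '[{"dp":[35,12,5],"angular":[0,0,0],"fingers":46},{"dp":[62,22,25],"angular":[0,0,0],"fingers":46},{"dp":[71,24,55],"angular":[0,0,0],"fingers":46},{"dp":[71,24,85],"angular":[0,0,0],"fingers":46},{"dp":[71,24,105],"angular":[0,0,0],"fingers":46}]' 80;python3 -m creep '[{"dp":[0,0,4],"angular":[0,0,0],"fingers":46},{"dp":[0,0,8],"angular":[0,0,0],"fingers":46},{"dp":[0,0,11],"angular":[0,0,0],"fingers":46},{"dp":[0,0,11],"angular":[0,0,0],"fingers":46}]' 80; python3 goal.py 465.5 326.5 -18.5 88.5
```

```text
clock: 44.85
eef_pos: [465.8, 325.3, -3.4]
tcp_rot: [-3.139, 0.002, 1.544]
contact_force: [-1.6, -0.4, -0.7]
opening: 0.638
clock: 45.18
eef_pos: [467.0, 326.8, -10.8]
tcp_rot: [3.141, -0.001, 1.544]
contact_force: [0.2, -0.4, -0.6]
opening: 0.639
clk 45.2 pos [467.  326.8 -10.8] yaw 88.5 q1,q6 [0.61 0.63] F [ 0.2 -0.4 -0.6] open 0.639
dp [-0.3 -1.5  7.7] ang [ 0.001 -0.001 -0.001] rows 0.2 0.0
```

```bash
python3 -m creep '[{"dp":[0,-1,2],"angular":[0,0,0],"fingers":46},{"dp":[0,-1,4],"angular":[0,0,0],"fingers":46},{"dp":[0,-1,6],"angular":[0,0,0],"fingers":46},{"dp":[0,-1,7],"angular":[0,0,0],"fingers":46},{"dp":[0,-1,7],"angular":[0,0,0],"fingers":46}]' 80;python3 -m creep '[{"dp":[0,0,1],"angular":[0,0,0],"fingers":46},{"dp":[0,0,1],"angular":[0,0,0],"fingers":46}]'
python3 - <<'E'
from h import *
s=r.sense(); im=save('wrist','w37')
E
```

```text
clock: 45.6
eef_pos: [465.2, 327.2, -18.4]
tcp_rot: [3.141, -0.0, 1.545]
contact_force: [0.2, -0.7, -0.7]
opening: 0.64
clock: 45.77
eef_pos: [465.3, 327.3, -19.2]
tcp_rot: [3.141, -0.0, 1.545]
contact_force: [-0.2, -0.2, 0.5]
opening: 0.64
```

View pics/w37.png

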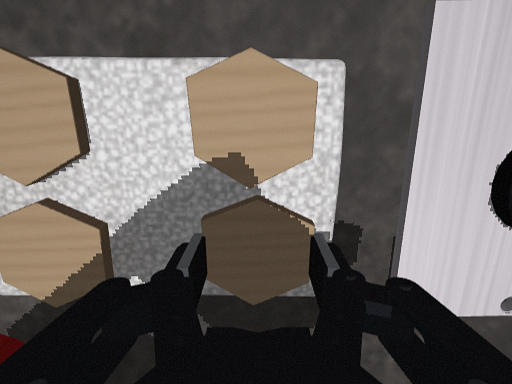

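```bash
python3 -m creep '[{"dp":[-1.5,0,-0.5],"angular":[0,0,0],"fingers":46},{"dp":[-1.5,0,0.5],"angular":[0,0,0],"fingers":46},{"dp":[-1.5,0,1],"angular":[0,0,0],"fingers":46}]'; python3 -m creep '[{"dp":[0,0,0],"angular":[0,0,0],"fingers":46},{"dp":[0,0,0],"angular":[0,0,0],"fingers":46}]'
```

```text
clock: 46.07
eef_pos: [465.3, 325.5, -19.3]
tcp_rot: [3.142, 0.0, 1.545]
contact_force: [-5.0, -3.8, 23.6]
opening: 0.634
clock: 46.23
eef_pos: [465.3, 325.5, -19.3]
tcp_rot: [3.141, 0.0, 1.545]
contact_force: [-4.3, -2.7, 15.8]
opening: 0.637
```

```bash
python3 -m creep '[{"dp":[0,0,-1],"angular":[0,0,0],"fingers":62},{"dp":[0,0,-1],"angular":[0,0,0],"fingers":72},{"dp":[0,0,-1],"angular":[0,0,0],"fingers":72},{"dp":[0,0,-10],"angular":[0,0,0],"fingers":72},{"dp":[0,0,-40],"angular":[0,0,0],"fingers":72}]';python3 -m creep '[{"dp":[0,0,-40],"angular":[0,0,0],"fingers":72},{"dp":[0,0,-80],"angular":[0,0,0],"fingers":72},{"dp":[-20,0,-120],"angular":[0,0,0],"fingers":72},{"dp":[-50,0,-160],"angular":[0,0,0],"fingers":72},{"dp":[-90,0,-170],"angular":[0,0,0],"fingers":72}]'; python3 -m creep '[{"dp":[-40,20,0],"angular":[0,0,0],"fingers":72},{"dp":[-80,20,0],"angular":[0,0,0],"fingers":72},{"dp":[-120,20,0],"angular":[0,0,0],"fingers":72},{"dp":[-120,20,0],"angular":[0,0,0],"fingers":72},{"dp":[-120,20,0],"angular":[0,0,0],"fingers":72}]'
python3 - <<'E'
from h import *
s=r.sense(); im=save('wrist','w38');np.save('w38.npy',s,allow_pickle=True); sc=save('scene','s38'); t=save('top','t38')
crop(sc,100,130,350,310,3.2,'s38c'); crop(t,140,90,330,280,3,'t38c')
E
```

```text
clock: 46.65
eef_pos: [462.5, 323.8, 16.8]
tcp_rot: [-3.136, 0.004, 1.545]
contact_force: [-0.9, 0.1, 0.8]
opening: 0.841
clock: 47.07
eef_pos: [465.1, 245.7, 191.3]
tcp_rot: [3.136, -0.004, 1.547]
contact_force: [1.1, -0.4, 0.3]
opening: 0.84
clock: 47.48
eef_pos: [479.9, 121.4, 186.8]
tcp_rot: [3.141, -0.0, 1.541]
contact_force: [-0.2, 1.0, 0.5]
opening: 0.844
```

View pics/w38.png

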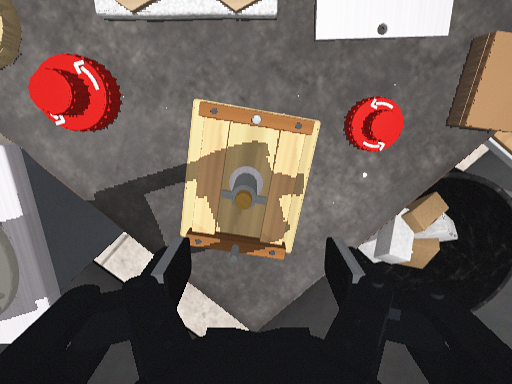

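View pics/s38c.png

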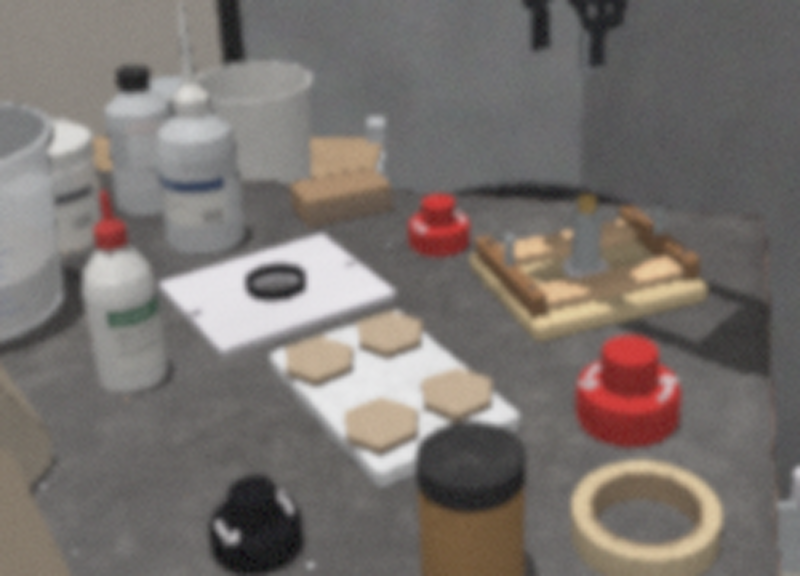

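View pics/t38c.png

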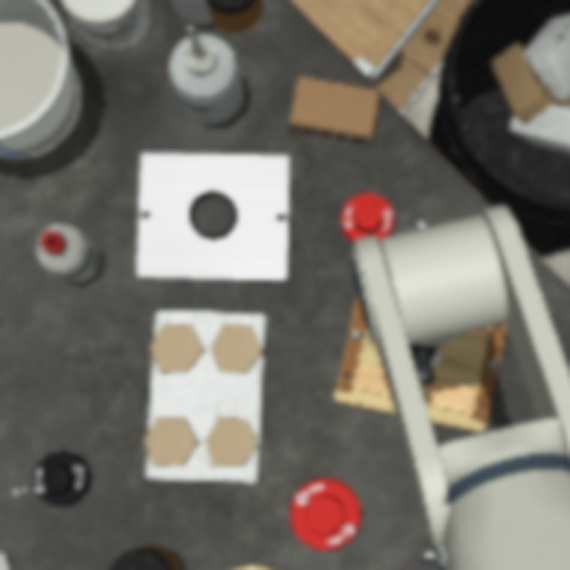

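```bash
python3 -c "
from rig import r
print(r.sense()['contact_force']); print(r.sign_off())"
```

```text
[ 0.45384057  0.31856474 -0.94250081]
the job is handed in; nothing more can be done
None
```

I unloaded the jig in the order you asked and handed the job in at about 47.6 s of the 208 s allowed. `r.sign_off()` gave no verdict.

- **Cap:** I pressed it fully down at up to about 25 N and turned it anticlockwise until the wrist torque jumped to about 2 N m at the stop. It came off and now stands upright on the bench near (620, 173).
- **Plate:** I lifted it straight up and level off the dowels. It lies flat with the hub up near (625, 359), about 40 mm clear of the slab.
- **Panels:** All four were present and lie two by two on the slab. The last top and scene pictures show each one flat, with none overlapping. The point of the last panel sticks out a millimetre or two over the slab's edge at most.
- **Bystanders:** I never touched the glue bottle or the sanding block, and in the last pictures they stand where they were.

**Checks that disagreed:**
- **Finger length:** The real fingertips sit about 35 mm behind the stated TCP, so my first attempt to grip the cap closed above the knob without touching anything. I worked from contact and pictures after that.
- **Turn angle:** The gripper turned about 98° before the stop showed, more than the stated 72 to 88°, so it slipped a little on the knob.
- **Pulling the cap off:** There was a brief 19 N pull as it came away.
- **Camera scale:** The wrist camera measured lengths about 3% short.

I saw no knock to the slab and no slip of the grip in transit.

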